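# Tip out capacitors and hold test tweezers at the 10 mm gap

### The arm

A 6-joint arm with a two-finger parallel gripper is mounted at the origin on the work surface. World frame = base frame: x ahead of the robot, y to its left, z up, the work surface at z = 0. Lengths are in mm, angles in rad, forces in N, time in s.
With the tool pointing down it reaches from about 300 to 775 mm from the base axis. Payload 14.6 kg.
Tool frame: the origin (TCP) lies midway between the tips of the shut fingers; the grasp point (between the pads) lies behind it (manip.grip_depth is the z of the grasp point in the tool frame, in mm); z points along the fingers, y is the line along which they close (so a half turn about z gives the same grasp; the last joint's range is limited). The gripper opens to 94 mm and grips with 3 to 60 N. Pads are 16 mm wide; open, the fingers measure 119 mm over their backs; the gripper's body (75 mm by 177 mm) begins 78 mm behind the grasp point.
Start: joints at [-1.232, 0.3, 1.521, -0, 1.321, -0.067], TCP at [217.107, -505.325, 205.446] pointing down, gripper open.
Joint ranges: [-3.03, 3.03], [-0.79, 2.21], [0.23, 2.52], [-1.04, 4.18], [0, 3.07], [-2.55, 2.55]. Speed limits (rad/s): [2.22, 2.22, 2.57, 3.14, 3.14, 3.14].

### API

Orientations are given as [roll, pitch, yaw] about the fixed x, y, z axes, in that order (R = Rz(yaw) Ry(pitch) Rx(roll)).
In Python, from cell import manip gives the robot as it stands.
- The arm moves only by the shell command python3 nudge.py [OPENING] [FORCE], which reads ROWS from standard input. ROWS is a JSON object whose key "segments" holds a list of rows, 1 to 5 of them, each of 6 numbers: dx, dy, dz in cm, then a rotation vector rx, ry, rz in units of 0.25 rad; each row is the pose to reach, as a shift and turn from the pose commanded when the command began, along the tool's axes at that moment; what a row does not reach only later rows make up. A row lasts 1/10 s, in which the tool goes at most 50 mm and 0.15 rad, less where a joint would pass 70% of its speed; a pose out of reach is approached as far as the arm can. OPENING is the finger opening in mm, set as the command begins (- or left out keeps the last). The fingers move at their own pace and stop on an object; FORCE is the grip in N (left out, the last holds). Time passes only in rows, so rows that do not move let the fingers close. It prints the time, the measured TCP pose, the force, the opening and the grip force at its end. Input that does not fit is refused with a message, and nothing moves.
- manip.read_state(): the state, without advancing time (a new reading comes with each control period).
- manip.camera(name): name is "scene" or "top" or "wrist"; returns (picture, depth): 384x512x3 uint8, red, green, blue; 384x512 float32, mm along the optical axis (not along the pixel's ray), 0 where there is no reading.
- manip.camera_info(name): a dict with "K" (3x3 intrinsics, pixels), "rvec" (rotation vector, rad) and "tvec" (3), from world to camera coordinates, as OpenCV has them; the wrist camera has in their place "mount" (4x4, takes a point from camera to tool coordinates, whose origin is the TCP and whose axes are the flange's). Camera axes: x right, y down, z forward; pixel columns grow to the right and rows downward; lengths in mm; the calibration is good to about 2 mm. A picture is of the moment at which its call begins: read the wrist's pose just before it. camera_info takes no time and is no camera call.
- manip.sign_off(): hands the job in; it is judged then, once.
The state is a dict: "clock": time; "joints": joint angles; "qd": joint speeds; "effort": joint torques, N m; "eef_pos": TCP position; "eef_rot": TCP orientation; "wrist_force": force on the tool from outside, world axes, zero at the start; "moment": the same for the moment, N m; "finger_gap": finger opening in mm; "finger_force": force on a finger pad.
Only numpy, scipy, OpenCV 4.12 (cv2) and the standard library are available. Lean on these libraries where they do the work, as an engineer would, in place of code of your own. Each camera call takes 0.05 s, during which the arm holds its last target. There are 200 camera calls.

### The job

Get the capacitor check ready: take the white cup, tip its six capacitors gently, from low down, into the shallow black tray, and stand the empty cup upright on the bench again, where the tweezers will not touch it. Then take the measuring tweezers from their holder, bring the two tips close above (within 20 mm of, not touching) the middle of the widest pair of lines on the black card, one tip over each line, and squeeze until the tip gap matches these lines, 10 mm. Finish while holding the tweezers there in the air at that gap, quite steady, so that the meter can take its open correction; leave everything else on the bench as it is.

Things in the scene. Friction and masses are not known exactly. Their poses are not given: they have to be found in the camera images.
- cup: loose white plastic cup, round and open at the top, 75 mm high, outside diameter 52 mm at the foot widening straight to 68 mm at the rim, wall 2.5 mm, 60 g, slippery inside. Origin: centre of its underside; z points up through the mouth. It starts upright on the bench with the six capacitors in it (126 g in all). It stands left or right of the middle.
- cap0: one of six alike capacitors: black cylinder 20 mm across and 25 mm long with two short flat pins, 10 mm apart, at its +z end, 11 g. Origin: its centre; z along the cylinder. They start standing in the cup in two layers of three.
- cap1: another capacitor, like cap0.
- cap2: another capacitor, like cap0.
- cap3: another capacitor, like cap0.
- cap4: another capacitor, like cap0.
- cap5: another capacitor, like cap0.
- tray: fixed shallow black open tray, 120 mm (its x) x 160 mm (its y), 38 mm high, wall and floor 4 mm; a thin lip stands out 8 mm round the rim. Origin: centre of its underside. It stands at the far left or far right.
- card: fixed flat black gauge card, 60 mm (its x) x 110 mm (its y), 3 mm thick; three pairs of white lines, 18 mm long, parallel to its x, the lines of a pair 5, 7.5 and 10 mm apart. The widest pair (10 mm) is nearest its +y end. Origin: centre of its underside. It stands at the far left or right, across from the tray; its x points away from the robot within 0.4 rad.
- line_a (a point): middle of the first line of the widest pair, on the card's top face, 37 mm from the card's centre towards its +y.
- line_b (a point): middle of the second line of the widest pair, on the card's top face, 27 mm from the card's centre towards its +y, 10 mm from line_a.
- holder: fixed grey holder of the tweezers, left or right of the middle, across from the cup: base plate 155 x 46 mm, 5 mm high; at -90 to -60 mm along its x a cradle block 34 mm wide, 35 mm high; at +37 to +43 mm a crossbar 46 mm wide, 30.5 mm high; fingers have room between. Origin: on the bench below the tweezers' origin; x as the tips point, away from the robot within 0.45 rad.
- tweezers: loose measuring tweezers, no cable, 151 mm long, 84 g: grey body block (40 x 20 x 16 mm) at the rear, two mirror-image sprung arms with black finger grips (58 mm long, 12 mm high) and brass tips. Origin: centre line, midway between the finger grips, mid height; x points to the tips, z up, arms move along y. Starts level in the holder, origin 34 mm above the bench; lifts out upwards.
- tip_left (a point): inner face of the end of the left (+y of the tweezers) tip, mid height, 59 mm ahead of the tweezers' origin; tips are 2 mm thick, 4 mm high. Tip gap = distance tip_left to tip_right: 24 mm when free. Gripped at the origin, the gap shrinks 1.8 mm for each 1 mm less width over the finger grips.
- tip_right (a point): inner face of the end of the right (-y) tip, like tip_left. The tweezers balance 17 mm behind their origin. Width over the outer faces of the finger grips at the origin: 32 mm when free (faces splayed 0.05 rad each towards the tips), 24.2 mm at a tip gap of 10 mm (faces parallel).
- tail (a point): lower edge of the rear end of the tweezers' body, 91 mm behind and 8 mm below their origin; it must not rest on the bench at the end.
- tw_arm_left (a joint): inward turn of the left arm, rad: 0 free (gap 24 mm), 0.052 at a gap of 10 mm, 0.089 tips shut; the right arm moves alike. Hinges 75 mm behind the tweezers' origin. Squeezing at the origin takes about 4 N per side to start, 9 N at the 10 mm gap, 12 N shut; it springs open when let go.
- screwdriver: screwdriver with black handle, 170 mm long, lying in the middle near the robot. Bystander.
- volume_knob: turned champagne-aluminium volume knob, 42 mm across, 24 mm high, in the middle of the mat. Bystander.
- solder_reel: grey reel of solder, 52 mm across, 40 mm high, standing upright beyond the knob. Bystander.
- heatsink: black finned heatsink, 50 x 120 x 40 mm, at the far middle of the mat. Bystander.
- toroid: toroidal transformer wrapped in yellowish tape, 96 mm across, 44 mm high, at the right (-y) end of the mat. Bystander.
- cleaner: white bottle with black cap and paper label, 52 mm across, 130 mm tall, at the left (+y) end of the mat. Bystander.

How it is judged:
By the outcome, as a careful person would: the job done as asked, in the order asked, and still so for the second after the job is handed in, while the arm keeps its last pose, push and grip.
It also fails if it takes over 72 s, if anything falls off the work surface, if the arm or the gripper's body presses on something with over 40 N, if the wrist force passes 120 N, or if a joint passes its speed limit or range.

## Working session

There is one attempt and no reset: what is moved stays moved. The work goes in short steps, Python scripts to look and compute and a shell command to move; the robot and the scene stay as the last step left them, time stands still between calls to the robot, and variables do not carry over. Pictures are saved under pics/ and viewed, at most 10 in all, crops included, and the job is handed in when it is done.

```bash
ls; mkdir -p pics; python3 - <<'E'
from cell import manip
import cv2,numpy as np
print(manip.grip_depth, manip.read_state())
for n in ["scene","top","wrist"]:
    i=manip.camera_info(n); print(n,i)
a,da=manip.camera("top"); b,db=manip.camera("scene")
cv2.imwrite("pics/top.png",a[:,:,::-1]); cv2.imwrite("pics/scene.png",b[:,:,::-1])
np.savez("v0.npz",top=a,dtop=da,scene=b,dscene=db)
E
```

```text
cell.py
nudge.py
pics
-18.8 {'clock': 0.0, 'joints': array([-1.23161475e+00,  3.00466597e-01,  1.52161286e+00, -6.75858902e-06,
        1.32070426e+00, -6.65867066e-02]), 'qd': array([ 5.01446673e-04,  9.16533617e-04, -4.17642874e-04, -9.46410732e-05,
       -7.89204202e-04,  8.78558842e-04]), 'effort': array([-9.12296559e-05, -5.31805158e+01, -3.52738166e+01,  7.08310073e-02,
        2.43772828e-02, -9.96318317e-05]), 'eef_pos': array([ 217.00840866, -505.07615717,  204.87536375]), 'eef_rot': array([-3.14040380e+00, -7.27180142e-05,  4.05769921e-01]), 'wrist_force': array([ 0.44314378,  0.33160404, -1.21708766]), 'moment': array([ 0.01195111,  0.01632739, -0.02725248]), 'finger_force': 0.0, 'finger_gap': 94.09197962291783}
scene {'K': array([[405.08835867,   0.        , 256.4098326 ],
       [  0.        , 405.08835867, 189.42202326],
       [  0.        ,   0.        ,   1.        ]]), 'rvec': array([ 1.96922002,  1.05032336, -0.5644563 ]), 'tvec': array([-309.18633751, -216.17111849, 1679.4301527 ])}
top {'K': array([[365.51317119,   0.        , 258.32707185],
       [  0.        , 365.51317119, 190.03588615],
       [  0.        ,   0.        ,   1.        ]]), 'rvec': array([ 2.21500659, -2.15820524,  0.06018765]), 'tvec': array([  -9.45114629,  554.27215191, 1230.99149097])}
wrist {'K': array([[277.25089184,   0.        , 260.81515554],
       [  0.        , 277.25089184, 186.09240283],
       [  0.        ,   0.        ,   1.        ]]), 'mount': array([[ 7.02843046e-04, -9.71048273e-01, -2.38882307e-01,
         6.91616003e+01],
       [ 9.99999586e-01,  5.44396827e-04,  7.29259348e-04,
        -1.68271145e-01],
       [-5.78099260e-04, -2.38882721e-01,  9.71048254e-01,
        -1.78932101e+02],
       [ 0.00000000e+00,  0.00000000e+00,  0.00000000e+00,
         1.00000000e+00]])}
```
View pics/top.png

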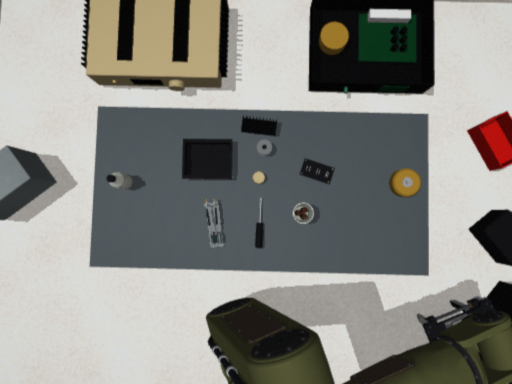

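View pics/scene.png

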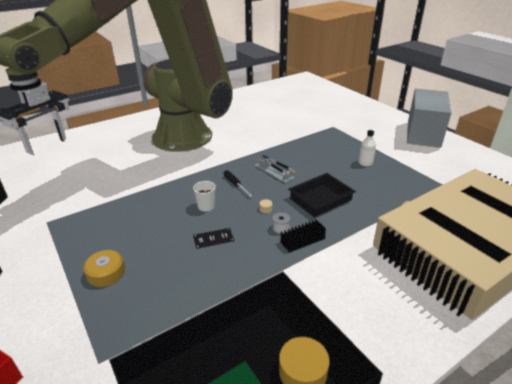

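```bash
cat > h.py <<'E'
import numpy as np,cv2
from scipy.spatial.transform import Rotation as R
from cell import manip
def cam(n,st=None):
    i=manip.camera_info(n); K=i["K"]
    if n=="wrist":
        T=np.eye(4);T[:3,:3]=R.from_euler('xyz',st["eef_rot"]).as_matrix();T[:3,3]=st["eef_pos"]
        M=T@i["mount"]; return K,M[:3,:3],M[:3,3]
    Rw=cv2.Rodrigues(i["rvec"])[0]; return K,Rw.T,-Rw.T@i["tvec"]
def ray(c,p):
    K,Rm,o=c; d=Rm@np.linalg.inv(K)@np.array([p[0],p[1],1.]); return o,d
def onz(c,p,z):
    o,d=ray(c,p); return o+d*(z-o[2])/d[2]
def dep(c,p,D):
    o,d=ray(c,p); return o+d*D[int(round(p[1])),int(round(p[0]))]
def tri(c1,p1,c2,p2):
    o1,d1=ray(c1,p1);o2,d2=ray(c2,p2)
    s=np.linalg.lstsq(np.c_[d1,-d2],o2-o1,rcond=None)[0]
    a,b=o1+d1*s[0],o2+d2*s[1]; return (a+b)/2,np.linalg.norm(a-b)
def proj(c,X):
    K,Rm,o=c; q=K@(Rm.T@(np.array(X,float)-o)); return q[:2]/q[2]
E
python3 - <<'E'
from h import *
np.set_printoptions(precision=1,suppress=True)
v=np.load("v0.npz"); c=cam("top"); s=cam("scene"); print(c[2],s[2])
for n,p in dict(tray=(207,159),cup=(303,212),card=(318,171),tw=(214,223),knob=(259,178),reel=(265,147),screw=(260,222),toroid=(406,182),bottle=(120,180),heats=(260,126),matTL=(98,108),matBR=(427,273)).items():
    print(n,onz(c,p,0),dep(c,p,v["dtop"]))
def crop(n,k,x0,x1,y0,y1,f): cv2.imwrite(f"pics/{n}.png",cv2.resize(v[k][y0:y1,x0:x1,::-1],None,fx=f,fy=f,interpolation=cv2.INTER_CUBIC))
a=cv2.resize(v["top"][130:255,175:340,::-1],None,fx=4,fy=4,interpolation=cv2.INTER_CUBIC)
cv2.imwrite("pics/topc.png",a)
E
```

```text
[ 477.4   -4.4 1262.8] [1429.9 -567.6  772.1]
tray [659.  186.6   0. ] [658.4 186.    4.1]
cup [ 483.5 -150.8    0. ] [ 483.3 -145.1   49.5]
card [ 626.9 -200.2    0. ] [ 626.5 -199.7    2.9]
tw [437.7 154.8   0. ] [437.9 153.9   6.4]
knob [597.3   3.8   0. ] [595.5   3.7  18.3]
reel [706.3 -14.2   0. ] [698.9 -13.9  40.6]
screw [445.3  -3.6   0. ] [445.7  -3.6  13.5]
toroid [ 596.4 -504.7    0. ] [ 592.3 -487.6   43.1]
bottle [577.9 486.6   0. ] [570.9 452.4  87.9]
heats [780.    5.1   0. ] [778.4   5.    6.7]
matTL [830.  576.8   0. ] [830.5 577.6  -1.8]
matBR [ 287.3 -576.4    0. ] [ 287.4 -576.     0.7]
```

View pics/topc.png

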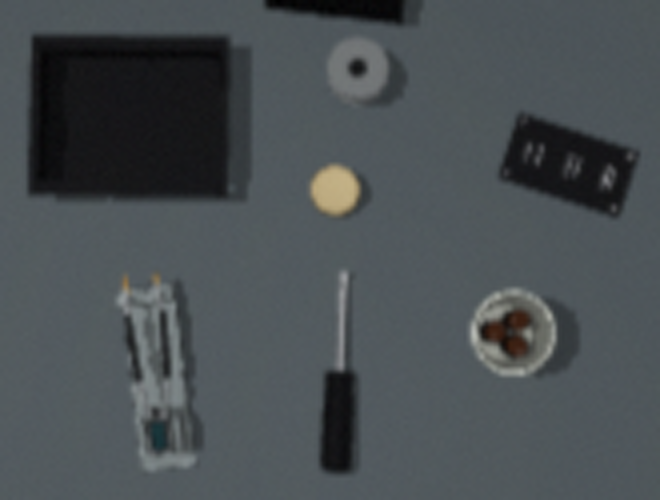

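```bash
python3 - <<'E'
from h import *
np.set_printoptions(precision=1,suppress=True)
v=np.load("v0.npz"); c=cam("top"); s=cam("scene")
def blob(img,x0,y0,x1,y1,lo,up=1):
    hs=cv2.cvtColor(img,cv2.COLOR_RGB2GRAY).astype(int); sat=img.max(2).astype(int)-img.min(2)
    m=np.zeros(hs.shape,np.uint8); m[y0:y1,x0:x1]=((hs>lo)&(sat<45))[y0:y1,x0:x1]
    cs,_=cv2.findContours(m,cv2.RETR_EXTERNAL,cv2.CHAIN_APPROX_NONE); return max(cs,key=cv2.contourArea)
t=blob(v["top"],285,195,325,230,125); e=cv2.fitEllipse(cv2.convexHull(t)); print("top",e)
g=blob(v["scene"],185,170,225,220,130); x,y,w,h=cv2.boundingRect(g); print("scene",x,y,w,h)
print(np.r_[[ [q[0][0],q[0][1]] for q in g if q[0][0] in(x,x+w-1)]])
# top rim points via extreme rows: rim centre onto planes
for z in (70,75,80): print(z,onz(c,e[0],z), proj(s,onz(c,e[0],z)))
# depth-based cup rim heights in scene
D=v["dscene"]; P=np.array([dep(s,(q[0][0],q[0][1]),D) for q in g]); P=P[np.hypot(P[:,0]-480,P[:,1]+143)<45]
print("zmax",np.percentile(P[:,2],[5,50,90,98]))
# scene rim: fit: side extremes at rim
for row in range(y,y+h,3):
    xs=[q[0][0] for q in g if q[0][1]==row]
    if xs: print(row,min(xs),max(xs),end=' | ')
E
```

```text
top ((302.76165771484375, 212.7342071533203), (20.55330467224121, 21.021595001220703), 152.86839294433594)
scene 193 180 23 31
[[193 186]
 [193 187]
 [193 188]
 [193 189]
 [215 188]
 [215 187]
 [215 186]
 [215 185]]
70 [ 480.8 -142.    70. ] [203.5 188.4]
75 [ 480.8 -141.4   75. ] [203.5 187. ]
80 [ 480.8 -140.8   80. ] [203.5 185.6]
zmax [ 6.4 39.2 75.6 78.3]
180 205 207 | 183 196 214 | 186 193 215 | 189 193 214 | 192 195 213 | 195 196 213 | 198 196 213 | 201 197 213 | 204 198 213 | 207 199 212 | 210 202 209 |
```

```bash
cat > go.py <<'E'
from h import *
import sys
# go.py x y z heading dip roll  : target of GRASP point; tool z heading/dip below horizontal; roll about tool z from "tool x up"
def Rt(a,d,psi=0):
    z=np.array([np.cos(d)*np.cos(a),np.cos(d)*np.sin(a),-np.sin(d)]);x=np.array([np.sin(d)*np.cos(a),np.sin(d)*np.sin(a),np.cos(d)])
    return R.from_matrix(np.c_[x,np.cross(z,x),z])*R.from_rotvec([0,0,psi])
def delta(g,Rg,depth=None):
    st=manip.read_state(); Rc=R.from_euler('xyz',st["eef_rot"]); depth=-manip.grip_depth if depth is None else depth
    tcp=np.array(g)+Rg.as_matrix()[:,2]*depth
    return Rc.inv().apply(tcp-st["eef_pos"]),(Rc.inv()*Rg).as_rotvec(),st
if __name__=="__main__":
    a=[float(q) for q in sys.argv[1:]]
    t,r,st=delta(a[:3],Rt(a[3],a[4],a[5] if len(a)>5 else 0))
    print("shift",t.round(1),"rot",r.round(3),"|t|,|r|",np.linalg.norm(t).round(1),np.linalg.norm(r).round(3))
    print("t",round(st["clock"],2),"j",st["joints"].round(3),"pos",st["eef_pos"].round(1),"rot",st["eef_rot"].round(3),"gap",round(st["finger_gap"],1))
E
python3 go.py 400 -290 160 1.0 0.35
```

```text
shift [ 267.7 -135.3   51.6] rot [ 0.361  1.182 -0.518] |t|,|r| 304.3 1.341
t 0.1 j [-1.232  0.3    1.521  0.     1.321 -0.067] pos [ 217.  -505.1  205. ] rot [-3.141 -0.     0.406] gap 93.7
```

The rows are not in the units I measure in: shifts go in cm and turns go in units of 0.25 rad. I convert before sending: -70 mm is -7, 140 mm is 14, 0.6 rad is 2.4.

```bash
python3 go.py 400 -270 130 1.0 0.35 | head -1; echo '{"segments": [[5.4, -2.7, 1, 0.28, 0.96, -0.4], [10.8, -5.4, 2, 0.56, 1.88, -0.8], [14, -7, 4, 0.72, 2.4, -1.04], [14, -7, 4, 0.72, 2.4, -1.04], [14, -7, 4, 0.72, 2.4, -1.04]]}' | python3 nudge.py 94; python3 go.py 400 -270 130 1.0 0.35
```

```text
shift [ 275.5 -153.6   81.6] rot [ 0.361  1.182 -0.518] |t|,|r| 325.8 1.341
clock: 0.6
eef_pos: [318.5, -384.3, 164.4]
eef_rot: [-3.027, -0.622, 0.64]
wrist_force: [0.8, -0.2, 0.4]
finger_gap: 94.4
finger_force: 0.0
shift [ 98.2 -35.1 125.6] rot [ 0.18   0.577 -0.254] |t|,|r| 163.2 0.656
t 0.6 j [-1.24   0.384  1.637  0.545  1.476 -0.499] pos [ 318.5 -384.3  164.4] rot [-3.027 -0.622  0.64 ] gap 94.4
```

To row units: 126 mm is 12.6, 98 mm is 9.8, 0.577 rad is 2.308.

```bash
echo '{"segments": [[9.8, -3.5, 12.6, 0.72, 2.308, -1.016], [9.8, -3.5, 12.6, 0.72, 2.308, -1.016], [9.8, -3.5, 12.6, 0.72, 2.308, -1.016], [9.8, -3.5, 12.6, 0.72, 2.308, -1.016], [9.8, -3.5, 12.6, 0.72, 2.308, -1.016]]}' | python3 nudge.py ; python3 go.py 416 -250 47 1.0 0.35
```

```text
clock: 1.1
eef_pos: [409.6, -255.1, 121.4]
eef_rot: [-3.134, -1.221, 0.994]
wrist_force: [-1.4, -0.5, -0.1]
finger_gap: 94.3
finger_force: 0.0
shift [-67.2   2.9  51.5] rot [-0.001 -0.    -0.002] |t|,|r| 84.8 0.003
t 1.1 j [-1.112  0.645  1.714  0.942  1.67  -0.916] pos [ 409.6 -255.1  121.4] rot [-3.134 -1.221  0.994] gap 94.3
```

```bash
echo '{"segments": [[-3.4, 0.1, 2.5, 0, 0, 0], [-6.7, 0.3, 5.1, 0, 0, 0], [-6.9, 0.3, 5.2, 0, 0, 0], [-6.9, 0.3, 5.2, 0, 0, 0]]}' | python3 nudge.py ; python3 go.py 480.8 -141.4 44 1.0 0.35
```

```text
clock: 1.5
eef_pos: [425.1, -238.0, 40.6]
eef_rot: [-3.137, -1.215, 0.994]
wrist_force: [-1.4, -0.7, -0.5]
finger_gap: 94.0
finger_force: 0.0
shift [ 42.1  -5.6 122. ] rot [ 0.002  0.006 -0.002] |t|,|r| 129.1 0.006
t 1.5 j [-1.072  0.791  1.716  0.967  1.556 -1.022] pos [ 425.1 -238.    40.6] rot [-3.137 -1.215  0.994] gap 94.0
```

To row units: 122 mm is 12.2, 94 mm is 9.4, 0.005 rad is 0.02.

```bash
echo '{"segments": [[1.2, -0.4, 3, 0, 0.02, 0], [2.3, -0.6, 6.2, 0, 0.02, 0], [3.4, -0.6, 9.4, 0, 0.02, 0], [4.2, -0.6, 12.2, 0, 0.02, 0], [4.2, -0.6, 12.2, 0, 0.02, 0]]}' | python3 nudge.py; python3 go.py 480.8 -141.4 44 1.0 0.35; python3 - <<'E'
from h import *
a,_=manip.camera("wrist"); b,_=manip.camera("scene")
cv2.imwrite("pics/g1.png",np.hstack([a[:,:,::-1],cv2.resize(b[130:270,90:290,::-1],(0,0),fx=384/140,fy=384/140)])[:, :800] if 0 else np.vstack([cv2.resize(a[:,:,::-1],(400,300)),cv2.resize(b[130:280,90:290,::-1],(400,300))]))
E
```

```text
clock: 2.0
eef_pos: [491.3, -124.9, 39.1]
eef_rot: [3.134, -1.219, 1.007]
wrist_force: [0.3, 0.2, 0.3]
finger_gap: 94.4
finger_force: 0.0
shift [-2.1  0.1 -1.2] rot [0.001 0.002 0.002] |t|,|r| 2.5 0.003
t 2.0 j [-0.838  0.742  1.843  1.162  1.408 -1.031] pos [ 491.3 -124.9   39.1] rot [ 3.134 -1.219  1.007] gap 94.4
```

View pics/g1.png

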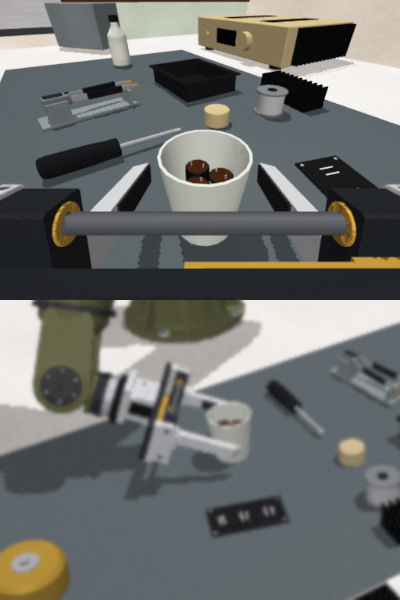

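```bash
echo '{"segments": [[0, 0, 0, 0, 0, 0], [0, 0, 0, 0, 0, 0], [0, 0, 0, 0, 0, 0], [0, 0, 0, 0, 0, 0], [0, 0, 0, 0, 0, 0]]}' | python3 nudge.py 50 30; cat > kin.py <<'E'
from h import *
from scipy.optimize import least_squares
D=[([-1.2316,.30047,1.5216,0,1.3207,-.06659],[217,-505.1,204.9],[-3.1404,0,.4058]),
([-1.24,.384,1.637,.545,1.476,-.499],[318.5,-384.3,164.4],[-3.027,-.622,.64]),
([-1.112,.645,1.714,.942,1.670,-.916],[409.6,-255.1,121.4],[-3.134,-1.221,.994]),
([-1.072,.791,1.716,.967,1.556,-1.022],[425.1,-238.,40.6],[-3.137,-1.215,.994]),
([-.838,.742,1.843,1.162,1.408,-1.031],[491.3,-124.9,39.1],[3.134,-1.219,1.007])]
r=lambda a,q:R.from_euler(a,q)
def fk(q,p):
    a1,H,A,e,B,L=p
    R1=r('z',q[0]);R2=R1*r('y',q[1]);R3=R2*r('y',q[2]);R6=R3*r('z',q[3])*r('y',q[4])
    return R1.apply([a1,0,H])+R2.apply([0,0,A])+R3.apply([e,0,B])+R6.apply([0,0,L]),R6*r('z',q[5]+C)
C=np.pi/2
if __name__=="__main__":
    f=least_squares(lambda p:np.concatenate([fk(q,p)[0]-x for q,x,_ in D]),[0,300,450,0,400,300],x_scale=100)
    print(f.x.round(1),np.abs(f.fun).max())
    for q,x,o in D: print((fk(q,f.x)[1].inv()*r('xyz',o)).as_rotvec().round(3))
E
python3 kin.py
```

```text
clock: 2.6
eef_pos: [490.2, -126.6, 37.1]
eef_rot: [-3.141, -1.219, 0.996]
wrist_force: [-0.7, -0.7, 1.5]
finger_gap: 61.8
finger_force: 29.8
[-38.1 218.3 471.7  32.2 475.5 315.6] 32.77905663799285
[ 0. -0. -0.]
[-0.     0.001  0.   ]
[ 0.001 -0.    -0.   ]
[0.001 0.    0.   ]
[-0.001  0.     0.   ]
```

```bash
cat > kin2.py <<'E'
from kin import *
def fk2(q,p):
    a1,H,A,e,B,L,y,wx=p
    R1=r('z',q[0]);R2=R1*r('y',q[1]);R3=R2*r('y',q[2]);R4=R3*r('z',q[3]);R6=R4*r('y',q[4])
    return R1.apply([a1,y,H])+R2.apply([0,0,A])+R3.apply([e,0,B])+R6.apply([wx,0,L]),R6*r('z',q[5]+C)
X=manip.read_state(); D2=D+[(X["joints"],X["eef_pos"],0)]
def fit(mask):
    p0=np.array([0,300,450,0,450,280,0,0.]); m=np.array(mask,bool)
    def full(s): p=p0*~m; p[m]=s; return p
    f=least_squares(lambda s:np.concatenate([fk2(q,full(s))[0]-x for q,x,_ in D2]),p0[m],x_scale=100)
    return full(f.x),np.abs(f.fun).max()
if __name__=="__main__":
    np.set_printoptions(precision=1,suppress=True)
    for m in ([1,1,1,1,1,1,1,0],[1,1,1,1,1,1,0,1],[1,1,1,1,1,1,1,1],[0,1,1,0,1,1,1,0]): print(m,*fit(m))
E
python3 kin2.py
```

```text
[1, 1, 1, 1, 1, 1, 1, 0] [  0.5 222.2 421.7  39.4 447.4 270.7  36.6   0. ] 0.19676623913534286
[1, 1, 1, 1, 1, 1, 0, 1] [-39.4 215.  489.3  47.7 472.  314.6   0.   -4.1] 32.53465054927901
[1, 1, 1, 1, 1, 1, 1, 1] [  0.5 222.1 421.7  39.4 447.1 270.7  36.6  -0.3] 0.21849291860189624
[0, 1, 1, 0, 1, 1, 1, 0] [  0.  236.1 374.3   0.  449.8 273.9  34.5   0. ] 3.4653677925412936
```

```bash
cat > ik.py <<'E'
from kin2 import fk2
from go import Rt
from h import *
from scipy.optimize import least_squares
P=[.5,222.2,421.7,39.4,447.4,270.7,36.6,0]
LO=np.array([-3.03,-.79,.23,-1.04,0,-2.55])+.02;HI=np.array([3.03,2.21,2.52,4.18,3.07,2.55])-.02
def ik(g,Rg,q0):
    tcp=np.array(g)+Rg.as_matrix()[:,2]*18.8
    def f(q):
        x,Rq=fk2(q,P); return np.r_[(x-tcp)/100,(Rg.inv()*Rq).as_rotvec()]
    s=least_squares(f,np.clip(q0,LO+.01,HI-.01),bounds=(LO,HI)); return s.x,np.abs(s.fun).max()
E
cat > plan.py <<'E'
from ik import *
TR=np.array([659,187.]); cz=np.array([np.cos(.35),0,-np.sin(.35)]); Z=np.array([0,0,1.])
B=np.array([[x,y,z] for x in(-38,38) for y in(-89,-45,0,45,89) for z in(-78,-130,-180)]+[[x,y,z] for x in(-9,9) for y in(-46,46) for z in(-60,-40,-20,0,19)])
def obs(p):
    if abs(p[0]-659)<70 and abs(p[1]-187)<90: return 42
    if abs(p[1])<45 and p[0]>400: return 45
    if 330<p[0]<530 and 100<p[1]<210: return 60
    return 5
res=[]
q1=np.array([0.2,.6,1.4,.8,1.4,-1.0])
for a0 in np.arange(-.6,1.9,.25):
  R0=Rt(a0,.35)
  for n in np.arange(0,2*np.pi,np.pi/8):
    ax=np.array([np.cos(n),np.sin(n),0]); q=q1;ok=True;clr=1e9;qs=[]
    for tau in np.radians([0,30,60,90,125]):
        Rg=R.from_rotvec(ax*tau)*R0; c=Rg.apply(cz)
        m=np.array([*TR,82.]) # mouth centre
        if tau<1.2: m[2]=125+0*tau
        if tau>=1.2 : m[2]=100 if tau<2 else 82
        g=m-31*c; q,e=ik(g,Rg,q)
        if e>.02: ok=False;break
        if tau==0 and 0: q1=q
        w=g+Rg.apply(B); clr=min(clr,min(p[2]-obs(p) for p in w)); qs.append(q)
    if ok: res.append((clr,round(a0,2),round(n,2),np.abs(np.diff(qs,axis=0)).max().round(2),np.min(np.r_[np.array(qs)-LO,HI-np.array(qs)]).round(2),qs[0].round(2),qs[-1].round(2)))
res.sort(key=lambda r:-r[0])
for r_ in res[:15]: print(*r_)
print(len(res))
E
time python3 plan.py
```

```text
35.16508179815203 1.15 2.75 0.72 0.32 [-0.12  0.74  1.65  1.54  1.11 -0.76] [ 0.41  1.14  0.7  -0.7   1.99  0.74]
33.49190530531014 1.65 3.14 0.53 0.22 [-0.13  0.93  1.27  1.17  1.53 -0.65] [ 0.45  1.04  0.88 -0.8   1.77  0.53]
31.94300534282894 0.9 2.36 0.94 0.02 [-0.07  0.67  1.8   1.82  0.93 -0.87] [ 0.31  1.36  0.27 -0.43  2.4   0.93]
31.0481319927693 0.65 2.36 1.32 0.25 [ 0.02  0.61  1.91  2.21  0.77 -1.05] [ 0.37  1.24  0.5  -0.58  2.2   0.99]
29.55194732220785 1.4 3.14 0.66 0.1 [-0.13  0.83  1.47  1.33  1.31 -0.69] [ 0.48  0.92  1.12 -0.92  1.53  0.71]
27.45517296422986 1.4 2.75 0.54 0.18 [-0.13  0.83  1.47  1.33  1.31 -0.69] [ 0.36  1.28  0.43 -0.6   2.24  0.61]
25.24191957656319 0.9 2.75 1.01 0.2 [-0.07  0.67  1.8   1.82  0.93 -0.87] [ 0.46  1.03  0.92 -0.82  1.78  0.9 ]
21.30868983646181 0.4 2.36 2.5 0.1 [ 0.13  0.58  1.97  2.72  0.66 -1.33] [ 0.43  1.16  0.69 -0.74  2.03  1.08]
20.805116367361627 0.4 1.57 1.81 0.25 [ 0.13  0.58  1.97  2.72  0.66 -1.33] [0.07 1.26 0.5  0.58 2.27 1.86]
16.7387802190692 0.65 2.75 1.59 0.03 [ 0.02  0.61  1.91  2.21  0.77 -1.05] [ 0.51  0.96  1.11 -0.99  1.6   1.08]
16.31704275048576 0.15 1.18 2.36 0.1 [ 0.26  0.58  1.97  3.32  0.64 -1.68] [-0.03  1.05  0.93  0.85  1.87  1.96]
13.49607828204207 0.65 1.57 1.22 0.4 [ 0.02  0.61  1.91  2.21  0.77 -1.05] [0.01 1.21 0.65 0.76 2.16 1.81]
11.187017708009286 1.15 1.96 0.77 0.0 [-0.12  0.74  1.65  1.54  1.11 -0.76] [0.06 1.43 0.25 0.71 2.5  1.7 ]
10.542259736203064 0.4 1.18 1.41 0.41 [ 0.13  0.58  1.97  2.72  0.66 -1.33] [-0.08  1.01  1.09  1.02  1.76  1.8 ]
8.954078497903232 0.9 1.57 0.9 0.54 [-0.07  0.67  1.8   1.82  0.93 -0.87] [-0.04  1.18  0.79  0.94  2.08  1.73]
72
real	0m20.641s
user	0m21.139s
sys	0m0.125s
```

```bash
cat > tip.py <<'E'
from go import *
# tip.py mx my mz a0 n tau_deg : mouth centre target
a=[float(q) for q in sys.argv[1:]]
ax=np.array([np.cos(a[4]),np.sin(a[4]),0]); Rg=R.from_rotvec(ax*np.radians(a[5]))*Rt(a[3],.35); c=Rg.apply([np.cos(.35),0,-np.sin(.35)])
t,r,st=delta(np.array(a[:3])-31*c,Rg)
print("shift",t.round(1),"rot",r.round(3),np.linalg.norm(t).round(1),np.linalg.norm(r).round(3),"t",round(st["clock"],2),"j",st["joints"].round(2),"gap",round(st["finger_gap"],1),"F",st["wrist_force"].round(1))
E
echo '{"segments": [[1, 0, -0.3, 0, 0, 0], [3.5, 0, -1.2, 0, 0, 0], [7, 0, -2.5, 0, 0, 0], [9.4, 0, -3.4, 0, 0, 0], [9.4, 0, -3.4, 0, 0, 0]]}' | python3 nudge.py ; python3 tip.py 659 172 165 1.15 2.75 0
```

```text
clock: 3.1
eef_pos: [491.0, -126.5, 140.0]
eef_rot: [3.128, -1.218, 1.011]
wrist_force: [-0.4, -1.4, -1.6]
finger_gap: 62.4
finger_force: 29.9
shift [112.7 -23.5 341.4] rot [ 0.145  0.003 -0.048] 360.3 0.152 t 3.1 j [-0.84  0.52  1.86  1.14  1.49 -0.85] gap 62.4 F [-0.4 -1.4 -1.6]
```

The rows are not in the units I measure in: shifts go in cm and turns go in units of 0.25 rad. I convert before sending: 172 mm is 17.2, 135 mm is 13.5, 0.07 rad is 0.28.

```bash
echo '{"segments": [[0.6, -0.1, 2, 0.04, 0, 0], [1.8, -0.4, 5.5, 0.08, 0, -0.04], [3.2, -0.7, 9.5, 0.16, 0, -0.04], [4.5, -0.9, 13.5, 0.24, 0, -0.08], [5.6, -1.2, 17.2, 0.28, 0, -0.08]]}' | python3 nudge.py;echo '{"segments": [[1.3, -0.3, 4, 0.06, 0, -0.02], [2.7, -0.6, 8.2, 0.12, 0, -0.04], [4, -0.9, 12.2, 0.18, 0, -0.06], [5.1, -1.1, 15.5, 0.24, 0, -0.08], [5.6, -1.2, 16.9, 0.28, 0, -0.08]]}' | python3 nudge.py; python3 tip.py 659 172 130 1.15 2.75 0
```

```text
clock: 3.6
eef_pos: [578.9, 34.2, 129.4]
eef_rot: [-3.123, -1.219, 1.053]
wrist_force: [0.3, -0.1, -2.1]
finger_gap: 62.0
finger_force: 29.9
clock: 4.1
eef_pos: [653.1, 197.1, 123.5]
eef_rot: [-3.106, -1.219, 1.113]
wrist_force: [-0.1, -1.2, -0.7]
finger_gap: 62.2
finger_force: 29.9
shift [-29.8  16.    7.9] rot [-0.     0.002 -0.013] 34.8 0.013 t 4.1 j [-0.13  0.65  1.69  1.51  1.12 -0.69] gap 62.2 F [-0.1 -1.2 -0.7]
```

```bash
python3 tip.py 659 165 120 1.15 2.75 45
```

```text
shift [-53.7  20.1 -23.8] rot [-0.013 -0.783 -0.034] 62.1 0.784 t 4.1 j [-0.13  0.65  1.69  1.51  1.12 -0.69] gap 62.2 F [-0.1 -1.2 -0.7]
```

```bash
echo '{"segments": [[-0.5, 0.4, -0.2, 0, -0.32, 0], [-1.4, 0.8, -0.5, 0, -0.8, -0.04], [-2.5, 1.2, -0.9, 0, -1.36, -0.04], [-3.6, 1.6, -1.4, -0.04, -1.92, -0.08], [-4.5, 1.9, -1.9, -0.04, -2.48, -0.12]]}' | python3 nudge.py;  python3 tip.py 659 165 100 1.15 2.75 80
```

```text
clock: 4.6
eef_pos: [656.3, 154.4, 88.0]
eef_rot: [3.118, -0.593, 1.164]
wrist_force: [-1.1, 0.4, -2.3]
finger_gap: 62.3
finger_force: 29.9
shift [-25.7  -0.7  -3. ] rot [-0.005 -0.768 -0.025] 25.9 0.769 t 4.6 j [-0.03  0.57  1.55  0.71  0.9  -0.04] gap 62.3 F [-1.1  0.4 -2.3]
```

To row units: -24 mm is -2.4, -20 mm is -2, -0.68 rad is -2.72.

```bash
echo '{"segments": [[-0.5, 0, -0.1, 0, -0.52, 0], [-1, 0, -0.1, 0, -1.04, -0.04], [-1.5, 0, -0.2, 0, -1.6, -0.04], [-2, 0, -0.2, 0, -2.16, -0.08], [-2.4, 0, -0.3, 0, -2.72, -0.08]]}' | python3 nudge.py;  python3 tip.py 659 170 85 1.15 2.75 105
```

```text
clock: 5.1
eef_pos: [647.8, 135.2, 77.6]
eef_rot: [3.117, 0.088, 1.168]
wrist_force: [-0.7, 0.1, -2.1]
finger_gap: 62.3
finger_force: 29.8
shift [-4.3 -2.3  0.3] rot [-0.009 -0.524 -0.014] 4.9 0.524 t 5.1 j [ 0.19  0.68  1.26 -0.09  1.22  0.62] gap 62.3 F [-0.7  0.1 -2.1]
```

```bash
echo '{"segments": [[-0.1, 0, 0, 0, -0.24, 0], [-0.1, -0.1, 0, 0, -0.48, 0], [-0.2, -0.1, 0, 0, -0.72, 0], [-0.2, -0.1, 0, 0, -0.96, -0.04], [-0.2, -0.1, 0, 0, -1.2, -0.04]]}' | python3 nudge.py;echo '{"segments": [[0, 0, 0, 0, -0.2, 0], [-0.1, 0, 0, 0, -0.4, 0], [-0.1, -0.1, 0, 0, -0.6, 0], [-0.2, -0.1, 0, 0, -0.76, 0], [-0.2, -0.1, 0, 0, -0.88, 0]]}' | python3 nudge.py;  python3 tip.py 659 172 78 1.15 2.75 125; python3 - <<'E'
from h import *
b,_=manip.camera("scene");cv2.imwrite("pics/p1.png",cv2.resize(b[110:230,230:390,::-1],(0,0),fx=3,fy=3))
E
```

```text
clock: 5.6
eef_pos: [645.8, 134.1, 77.0]
eef_rot: [3.12, 0.385, 1.173]
wrist_force: [0.1, 0.2, -1.6]
finger_gap: 62.4
finger_force: 29.8
clock: 6.1
eef_pos: [644.1, 133.0, 77.5]
eef_rot: [3.118, 0.604, 1.168]
wrist_force: [-0.2, 0.7, -1.0]
finger_gap: 62.1
finger_force: 29.8
shift [-3.5 -0.5 -6.7] rot [-0.014 -0.357 -0.007] 7.6 0.357 t 6.1 j [ 0.33  0.92  0.97 -0.46  1.66  0.78] gap 62.1 F [-0.2  0.7 -1. ]
```

View pics/p1.png

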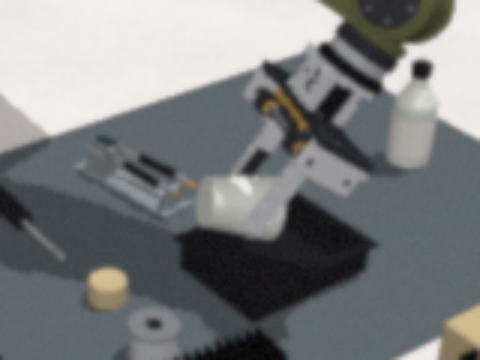

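To row units: -5 mm is -0.5, -4 mm is -0.4, -0.31 rad is -1.24.

```bash
echo '{"segments": [[-0.1, 0, -0.1, 0, -0.24, 0], [-0.1, 0, -0.2, 0, -0.48, 0], [-0.2, 0, -0.4, 0, -0.72, 0], [-0.3, 0, -0.5, -0.04, -1, 0], [-0.3, 0, -0.6, -0.04, -1.24, 0]]}' | python3 nudge.py;echo '{"segments": [[0, 0, 0, 0, -0.16, 0], [0, 0, 0, 0, -0.32, 0], [0, 0, 0, 0, -0.48, 0], [0, 0, 0, 0, -0.6, 0], [0, 0, 0, 0, -0.72, 0]]}' | python3 nudge.py; echo '{"segments": [[0, 0, 0, 0, 0, 0], [0, 0, 0, 0, 0, 0], [0, 0, 0, 0, 0, 0]]}' | python3 nudge.py; python3 tip.py 659 172 78 1.15 2.75 125; python3 - <<'E'
from h import *
b,_=manip.camera("scene");c,_=manip.camera("top"); st=manip.read_state(); 
cv2.imwrite("pics/p2.png",np.vstack([cv2.resize(b[120:220,240:370,::-1],(520,300)),cv2.resize(c[130:190,155:259,::-1],(520,300))]))
E
```

```text
clock: 6.65
eef_pos: [644.7, 134.3, 85.0]
eef_rot: [3.096, 0.913, 1.152]
wrist_force: [-0.1, 0.4, -0.8]
finger_gap: 62.4
finger_force: 29.8
clock: 7.15
eef_pos: [644.8, 134.3, 85.0]
eef_rot: [3.081, 1.092, 1.134]
wrist_force: [0.8, 0.1, -1.2]
finger_gap: 62.1
finger_force: 29.8
clock: 7.45
eef_pos: [644.9, 134.5, 85.5]
eef_rot: [3.079, 1.089, 1.133]
wrist_force: [-0.4, 0.3, 1.2]
finger_gap: 62.2
finger_force: 29.8
shift [ 0.1 -0.8  0.9] rot [-0.004  0.129 -0.008] 1.2 0.13 t 7.45 j [ 0.41  1.2   0.65 -0.8   2.06  0.72] gap 62.2 F [-0.4  0.3  1.2]
```

View pics/p2.png

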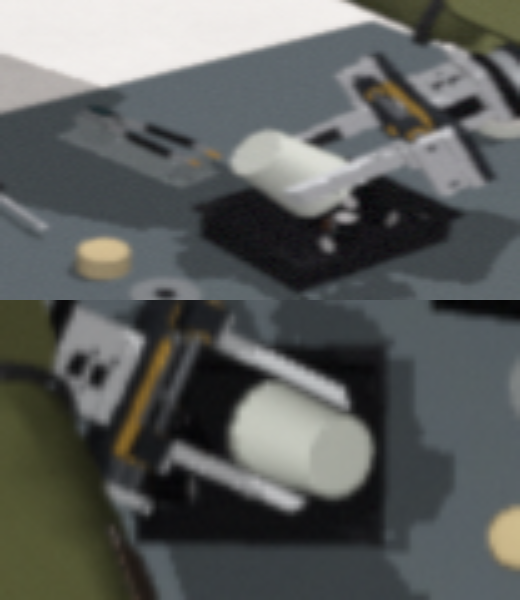

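```bash
python3 tip.py 659 172 120 1.15 2.75 132
```

```text
shift [-40.9   0.6 -21.7] rot [-0.006  0.007 -0.011] 46.4 0.015 t 7.55 j [ 0.41  1.2   0.65 -0.8   2.06  0.72] gap 62.1 F [-0.5  0.5 -0.2]
```

```bash
echo '{"segments": [[-0.5, 0, -0.2, 0, 0, 0], [-1.3, 0, -0.7, 0, 0, 0], [-2.3, 0, -1.2, 0, 0, 0], [-3.3, 0, -1.7, 0, 0, 0], [-4.1, 0, -2.2, 0, 0, 0]]}' | python3 nudge.py; echo '{"segments": [[0, 0, 0, 0, 0, 0], [0, 0, 0, 0, 0, 0]]}' | python3 nudge.py | tail -2; python3 tip.py 659 150 165 1.15 2.75 90; python3 - <<'E'
from h import *
b,_=manip.camera("scene");
cv2.imwrite("pics/p3.png",cv2.resize(b[130:220,260:370,::-1],(660,540),interpolation=cv2.INTER_CUBIC))
E
```

```text
clock: 8.05
eef_pos: [643.9, 135.7, 133.4]
eef_rot: [3.078, 1.089, 1.132]
wrist_force: [1.0, 0.2, -0.2]
finger_gap: 62.1
finger_force: 29.8
finger_gap: 62.0
finger_force: 29.8
shift [-22.2   9.4   9.3] rot [0.006 0.741 0.008] 25.8 0.741 t 8.25 j [ 0.41  1.14  0.65 -0.82  2.1   0.67] gap 62.0 F [-0.7 -0.9 -0.5]
```

View pics/p3.png

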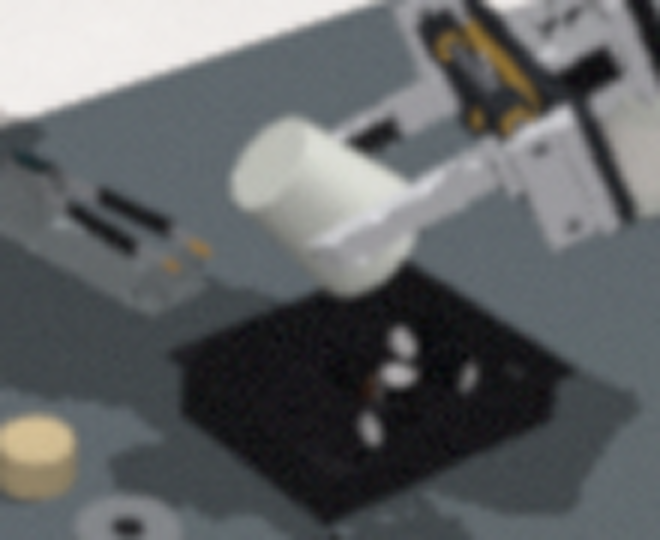

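```bash
echo '{"segments": [[-0.4, 0.2, 0.2, 0, 0.6, 0], [-0.8, 0.4, 0.4, 0, 1.2, 0], [-1.3, 0.6, 0.6, 0, 1.8, 0], [-1.8, 0.8, 0.8, 0, 2.4, 0], [-2.2, 0.9, 0.9, 0, 2.96, 0]]}' | python3 nudge.py | head -2; python3 tip.py 659 140 185 1.15 2.75 45; python3 - <<'E'
from ik import *
q=[-.838,.742,1.843,1.162,1.408,-1.031]
for z in (44,150): print(ik([400,-320,z],Rt(1.0,.35),q))
E
```

```text
clock: 8.8
eef_pos: [645.0, 115.7, 147.9]
shift [13.6  4.2 -2.8] rot [0.008 0.78  0.03 ] 14.6 0.78 t 8.8 j [ 0.24  0.71  1.1  -0.3   1.53  0.67] gap 62.2 F [ 1.2 -0.1 -1.1]
(array([-1.15041724,  0.86820992,  1.56090595,  0.90800276,  1.6477203 ,
       -0.9901529 ]), np.float64(3.4106051316484808e-15))
(array([-1.15041724,  0.6764712 ,  1.58272093,  0.92549695,  1.75126321,
       -0.85423098]), np.float64(1.1368683772161603e-15))
```

To row units: -1 mm is -0.1, 1 mm is 0.1, 0.74 rad is 2.96.

```bash
echo '{"segments": [[0.3, 0.1, -0.1, 0, 0.6, 0.04], [0.6, 0.2, -0.1, 0, 1.2, 0.04], [0.9, 0.3, -0.2, 0, 1.8, 0.08], [1.2, 0.4, -0.2, 0.04, 2.4, 0.08], [1.3, 0.4, -0.3, 0.04, 2.96, 0.12]]}' | python3 nudge.py | head -2; python3 tip.py 659 110 200 1.15 2.75 0;
```

```text
clock: 9.3
eef_pos: [654.0, 126.0, 146.1]
shift [ 10.9  11.5 -13.1] rot [0.008 0.825 0.02 ] 20.5 0.826 t 9.3 j [-0.01  0.5   1.43  0.41  1.06  0.23] gap 62.0 F [-0.1  0.6 -1.1]
```

```bash
echo '{"segments": [[0.3, 0.2, -0.3, 0, 0.56, 0], [0.5, 0.5, -0.6, 0, 1.12, 0.04], [0.8, 0.8, -0.9, 0, 1.68, 0.04], [1, 1, -1.2, 0, 2.28, 0.08], [1.1, 1.1, -1.3, 0.04, 2.84, 0.08]]}' | python3 nudge.py | head -2;echo '{"segments": [[0, 0, 0, 0, 0.44, 0], [0, 0, 0, 0, 0.44, 0]]}' | python3 nudge.py | head -2; python3 go.py 400 -320 110 1.0 0.35; python3 - <<'E'
from h import *
np.set_printoptions(precision=2,suppress=True)
a,_=manip.camera("wrist");t,_=manip.camera("top")
cv2.imwrite("pics/c1.png",np.vstack([cv2.resize(a[140:290,150:370,::-1],(440,300),interpolation=cv2.INTER_CUBIC),cv2.resize(t[130:190,170:258,::-1],(440,300),interpolation=cv2.INTER_CUBIC)]))
E
```

```text
clock: 9.8
eef_pos: [665.8, 126.1, 162.7]
clock: 10.0
eef_pos: [664.5, 126.0, 158.8]
shift [-227.9  -56.  -446. ] rot [-0.143  0.011  0.044] |t|,|r| 504.0 0.15
t 10.0 j [-0.25   0.621  1.625  1.381  1.221 -0.602] pos [664.5 126.  158.8] rot [-3.117 -1.21   1.127] gap 62.2
```

View pics/c1.png

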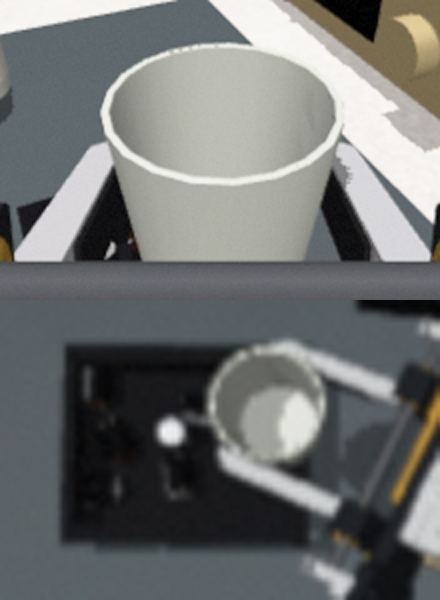

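```bash
echo '{"segments": [[-0.8, -0.2, -2, -0.04, 0, 0], [-2.8, -0.7, -5.8, -0.12, 0, 0.04], [-4.8, -1.2, -9.8, -0.16, 0, 0.04], [-7, -1.7, -14, -0.2, 0, 0.08], [-9.2, -2.3, -18.2, -0.24, 0, 0.08]]}' | python3 nudge.py | head -2; echo '{"segments": [[-2.2, -0.5, -4.2, -0.04, 0, 0], [-4.4, -1.1, -8.4, -0.12, 0, 0.04], [-6.6, -1.6, -12.8, -0.16, 0, 0.04], [-8.6, -2.1, -16.8, -0.2, 0, 0.08], [-10.6, -2.6, -20.8, -0.24, 0, 0.08]]}' | python3 nudge.py | head -2; python3 go.py 400 -320 90 1.0 0.35
```

```text
clock: 10.6
eef_pos: [561.3, -49.8, 141.2]
clock: 11.1
eef_pos: [430.3, -244.1, 115.2]
shift [-52.1  13.8 -47.5] rot [-0.024  0.017  0.012] |t|,|r| 71.8 0.031
t 11.1 j [-1.061  0.658  1.696  0.952  1.644 -0.907] pos [ 430.3 -244.1  115.2] rot [ 3.134 -1.204  1.033] gap 62.1
```

To row units: -52 mm is -5.2, -47 mm is -4.7, 0.017 rad is 0.068.

```bash
echo '{"segments": [[-2, 0.4, -2, -0.04, 0, 0], [-4, 0.9, -3.6, -0.08, 0.04, 0], [-5.2, 1.4, -4.7, -0.096, 0.068, 0.048], [-5.2, 1.4, -4.7, -0.096, 0.068, 0.048], [-5.2, 1.4, -4.7, -0.096, 0.068, 0.048]]}' | python3 nudge.py | head -2;  python3 - <<'E'
from h import *
from go import *
np.set_printoptions(precision=1,suppress=True)
st=manip.read_state(); t,D=manip.camera("top"); s,_=manip.camera("scene")
c=cam("top");sc=cam("scene")
g=cv2.cvtColor(t,cv2.COLOR_RGB2GRAY)
Rc=R.from_euler('xyz',st["eef_rot"]); G=st["eef_pos"]-18.8*Rc.as_matrix()[:,2]; cz=Rc.apply([np.cos(.35),0,-np.sin(.35)])
print("grasp",G,"cup z",cz.round(3))
for k in (-44,31): print(k,proj(c,G+k*cz),proj(sc,G+k*cz))
p=proj(c,G+31*cz).astype(int); 
sp=proj(sc,G).astype(int)
cv2.imwrite("pics/c2.png",np.hstack([cv2.resize(t[p[1]-25:p[1]+25,p[0]-25:p[0]+25,::-1],(400,400)),cv2.resize(s[sp[1]-30:sp[1]+30,sp[0]-30:sp[0]+30,::-1],(400,400))]))
np.save("s2.npy",s)
# cup sides in scene
gs=cv2.cvtColor(s,cv2.COLOR_RGB2GRAY)
x0=sp[0]-25;y0=sp[1]-30
print("crop origins",p-25,sp-30)
E
python3 go.py 400 -320 47 1.0 .35
```

```text
clock: 11.6
eef_pos: [411.4, -302.7, 83.2]
grasp [ 401.8 -317.6   89.6] cup z [-0. -0.  1.]
-44 [354.6 238. ] [140.8 201.3]
31 [360.9 239.8] [136.3 180.8]
crop origins [335 214] [108 159]
shift [-41.5  -0.1  11.3] rot [-0.    -0.004  0.   ] |t|,|r| 43.1 0.004
t 11.7 j [-1.146  0.78   1.583  0.919  1.689 -0.936] pos [ 411.4 -302.3   83.5] rot [ 3.141 -1.225  1.001] gap 62.2
```

View pics/c2.png

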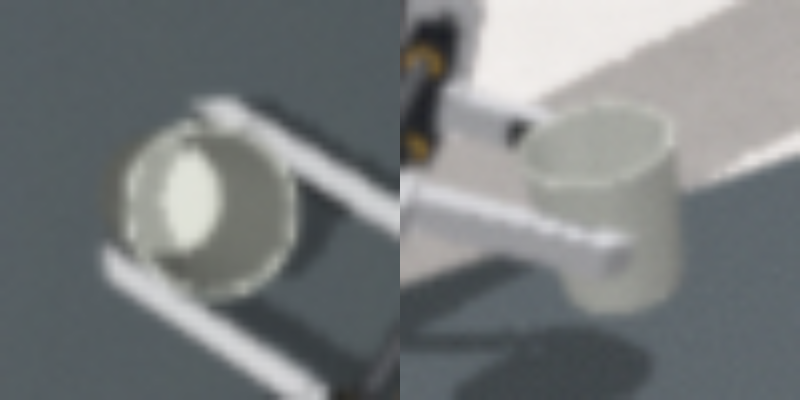

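To row units: -42 mm is -4.2, -26 mm is -2.6, -0.004 rad is -0.016.

```bash
echo '{"segments": [[-1.2, 0, 0.3, 0, -0.008, 0], [-2.6, 0, 0.7, 0, -0.016, 0], [-3.6, 0, 1, 0, -0.016, 0], [-4, 0, 1.1, 0, -0.016, 0], [-4.2, 0, 1.1, 0, -0.016, 0]]}' | python3 nudge.py | sed -n '2p;4p'; echo '{"segments": [[-0.1, 0, 0.03, 0, 0, 0], [-0.1, 0, 0.03, 0, 0, 0], [-0.1, 0, 0.03, 0, 0, 0]]}' | python3 nudge.py | sed -n '2p;4p'; python3 go.py 400 -320 44 1.0 .35
```

```text
eef_pos: [408.8, -306.0, 38.7]
wrist_force: [-0.2, -0.3, -0.6]
eef_pos: [408.9, -306.3, 38.7]
wrist_force: [-0.5, 0.1, -0.1]
shift [-0.6 -0.1  1.7] rot [ 0.001 -0.002 -0.   ] |t|,|r| 1.8 0.002
t 12.5 j [-1.153  0.866  1.561  0.908  1.651 -0.989] pos [ 408.9 -306.3   38.7] rot [ 3.141 -1.222  0.999] gap 62.0
```

To row units: -1.2 mm is -0.12, -1.6 mm is -0.16.

```bash
echo '{"segments": [[-0.05, 0, 0.02, 0, 0, 0], [-0.12, 0, 0.04, 0, 0, 0], [-0.16, 0, 0.06, 0, 0, 0], [-0.16, 0, 0.06, 0, 0, 0], [-0.16, 0, 0.06, 0, 0, 0]]}' | python3 nudge.py | sed -n '2p;4p'; echo '{"segments": [[0, 0, 0, 0, 0, 0], [0, 0, 0, 0, 0, 0], [0, 0, 0, 0, 0, 0], [0, 0, 0, 0, 0, 0], [0, 0, 0, 0, 0, 0]]}' | python3 nudge.py 94 20 | sed -n '2p;4,5p'; echo '{"segments": [[0.3, 0, -1, 0, 0, 0], [1, 0, -3, 0, 0, 0], [2.2, 0, -6.5, 0, 0, 0], [3.5, 0, -10.5, 0, 0, 0], [6, 0, -15, 0, 0, 0]]}' | python3 nudge.py | head -2; python3 - <<'E'
from h import *
np.set_printoptions(precision=1,suppress=True)
t,_=manip.camera("top"); s,_=manip.camera("scene"); np.savez("v1.npz",top=t,scene=s)
c=cam("top");sc=cam("scene"); h=t.max(2).astype(int); g=cv2.cvtColor(t,cv2.COLOR_RGB2GRAY)
p=proj(c,[400,-320,75]).astype(int); m=np.zeros_like(g); m[p[1]-13:p[1]+14,p[0]-15:p[0]+14]=(g>125)[p[1]-13:p[1]+14,p[0]-15:p[0]+14]
cs,_=cv2.findContours(m,cv2.RETR_EXTERNAL,cv2.CHAIN_APPROX_NONE); k=max(cs,key=cv2.contourArea);e=cv2.fitEllipse(cv2.convexHull(k)); print(e,onz(c,e[0],75))
print(proj(sc,[400,-320,75]),proj(sc,[400,-320,0]))
E
```

```text
eef_pos: [408.9, -306.2, 37.1]
wrist_force: [0.0, 0.9, 5.6]
eef_pos: [408.8, -306.2, 36.7]
wrist_force: [0.6, -0.1, 0.4]
finger_gap: 93.6
clock: 14.0
eef_pos: [342.8, -407.6, 143.8]
((357.83123779296875, 239.45672607421875), (20.903879165649414, 21.8615665435791), 156.09852600097656) [ 399.5 -320.3   75. ]
[138.  193.4] [142.3 213.2]
```

```bash
python3 go.py 420 -150 210 0.14 1.5708; python3 - <<'E'
from ik import *
for g,a in (([420,-150,210],.14),([437,154,190],.14),([579,-153,35],-.28)): print(ik(g,Rt(a,1.5708),[.1,.5,1.5,0,1.3,1.5]))
E
```

```text
shift [131.9 -76.7 229.8] rot [-0.514 -1.141  0.748] |t|,|r| 275.8 1.458
t 14.1 j [-1.311  0.792  1.354  0.834  1.916 -0.853] pos [ 342.4 -411.   147.6] rot [ 3.124 -1.217  1.012] gap 94.0
(array([-4.25181304e-01,  7.78850045e-02,  1.81918885e+00, -2.07687493e-06,
        1.24452190e+00,  1.00561569e+00]), np.float64(2.1052929775957286e-10))
(array([2.59739650e-01, 1.38555950e-01, 1.80084634e+00, 4.70577108e-07,
       1.20219401e+00, 1.69053581e+00]), np.float64(3.490336880608755e-09))
(array([-3.19496347e-01,  6.19783591e-01,  1.53221289e+00, -1.73533581e-07,
        9.89599840e-01,  1.53130008e+00]), np.float64(6.07558157897674e-15))
```

To row units: -10 mm is -1, 110 mm is 11, -0.55 rad is -2.2.

```bash
echo '{"segments": [[4.5, 0, -1, 0, 0, 0], [8.5, -1, 2, -0.32, -0.72, 0.44], [11, -3, 7, -0.52, -1.12, 0.72], [11, -3, 7, -0.76, -1.68, 1.12], [11, -3, 7, -1, -2.2, 1.44]]}' | python3 nudge.py | head -3; python3 go.py 430 -100 230 0.14 1.5708
```

```text
clock: 14.6
eef_pos: [374.7, -301.8, 223.4]
eef_rot: [-2.964, -0.732, 0.544]
shift [ 104.7 -122.2  134.3] rot [-0.316 -0.688  0.45 ] |t|,|r| 209.6 0.88
t 14.6 j [-1.127  0.244  1.725  0.692  1.51  -0.335] pos [ 374.7 -301.8  223.4] rot [-2.964 -0.732  0.544] gap 93.7
```

To row units: 134 mm is 13.4, -122 mm is -12.2, -0.57 rad is -2.28.

```bash
echo '{"segments": [[2.1, -2.4, 2.7, -0.2, -0.46, 0.3], [4.2, -4.8, 5.4, -0.42, -0.92, 0.6], [6.3, -7.3, 8, -0.64, -1.38, 0.9], [8.4, -9.8, 10.7, -0.84, -1.84, 1.2], [10.5, -12.2, 13.4, -1.04, -2.28, 1.48]]}' | python3 nudge.py | head -3; python3 go.py 420 140 190 0.14 1.5708
```

```text
clock: 15.1
eef_pos: [423.8, -122.9, 212.9]
eef_rot: [-3.051, -0.204, 0.268]
shift [  56.1 -248.7   76.8] rot [-0.103 -0.198  0.136] |t|,|r| 266.2 0.261
t 15.1 j [-0.492 -0.018  1.882  0.221  1.2    0.729] pos [ 423.8 -122.9  212.9] rot [-3.051 -0.204  0.268] gap 94.2
```

To row units: 19 mm is 1.9, -222 mm is -22.2, -0.2 rad is -0.8.

```bash
echo '{"segments": [[0.8, -4, 1.2, -0.08, -0.16, 0.12], [1.9, -8.6, 2.6, -0.16, -0.32, 0.2], [3, -13.2, 4, -0.24, -0.48, 0.32], [4.1, -18, 5.5, -0.32, -0.64, 0.44], [5, -22.2, 6.8, -0.4, -0.8, 0.544]]}' | python3 nudge.py | head -2; echo '{"segments": [[0.4, -1.8, 0.6, 0, 0, 0], [0.5, -2.5, 0.8, 0, 0, 0], [0.5, -2.5, 0.8, 0, 0, 0]]}' | python3 nudge.py | head -3;  python3 go.py 420 140 190 0.14 1.5708; cat > shot.py <<'E'
from h import *
import sys
st=manip.read_state(); a,D=manip.camera("wrist"); np.savez(sys.argv[1]+".npz",img=a,D=D,pos=st["eef_pos"],rot=st["eef_rot"])
if len(sys.argv)>2: cv2.imwrite("pics/%s.png"%sys.argv[1],a[:,:,::-1])
E
python3 shot.py w1 1
```

```text
clock: 15.6
eef_pos: [419.0, 112.6, 176.4]
clock: 15.9
eef_pos: [420.8, 136.0, 168.4]
eef_rot: [-3.136, 0.002, 0.144]
shift [-0.2 -4.1 -2.8] rot [-0.006  0.002  0.004] |t|,|r| 5.0 0.008
t 15.9 j [0.226 0.096 1.856 0.007 1.191 1.65 ] pos [420.8 136.  168.4] rot [-3.136e+00  2.000e-03  1.440e-01] gap 94.2
```

View pics/w1.png

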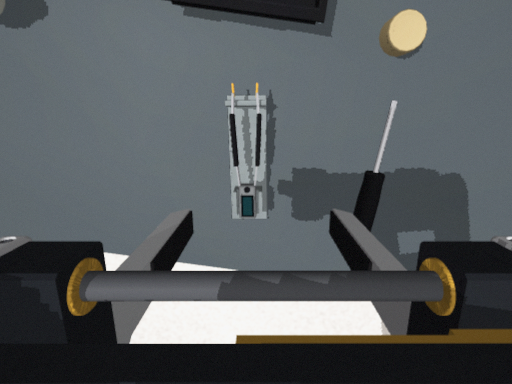

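```bash
cat > tw.py <<'E'
from h import *
def find(f,c0=(246,150),half=(40,80)):
    v=np.load(f+".npz"); a=v["img"].astype(int); st=dict(eef_pos=v["pos"],eef_rot=v["rot"]); c=cam("wrist",st)
    r_,g,b=a[...,0],a[...,1],a[...,2]; roi=np.zeros(r_.shape,bool)
    x,y=int(c0[0]),int(c0[1]); roi[max(0,y-half[1]):y+half[1],x-half[0]:x+half[0]]=1
    def blobs(m,n,amin):
        m=(m&roi).astype(np.uint8); N,l,s,ce=cv2.connectedComponentsWithStats(m)
        o=sorted(range(1,N),key=lambda i:-s[i,4])[:n]; o=[i for i in o if s[i,4]>=amin]; o.sort(key=lambda i:ce[i,0])
        return [(np.argwhere(l==i)[:,::-1],ce[i],s[i,4]) for i in o]
    return c,v["D"],blobs((r_-b>50)&(r_>90),2,5),blobs(a.max(2)<32,4,40)
if __name__=="__main__":
    import sys
    np.set_printoptions(precision=2,suppress=True)
    for f,c0,hf in [(sys.argv[1],eval(sys.argv[2]),eval(sys.argv[3]))]:
        c,D,tips,gr=find(f,c0,hf)
        for p,ce,n in tips: print("tip",ce,n,"top row",p[:,1].min(),"x@toprow",p[p[:,1]==p[:,1].min()][:,0].mean(),"z34",onz(c,ce,34),"dep",dep(c,ce,D))
        for p,ce,n in gr:
            rc=cv2.minAreaRect(p.astype(np.float32)); print("dark",ce,n,rc,"z40",onz(c,ce,40),"dep",dep(c,ce,D))
E
python3 tw.py w1 "(246,140)" "(24,62)"; python3 go.py 437 151 150 0.14 1.5708|head -1
```

```text
tip [232.24  87.76] 29 top row 83 x@toprow 231.5 z34 [515.4 181.5  34. ] dep [515.26 181.31  35.64]
tip [256.43  87.78] 23 top row 83 x@toprow 256.5 z34 [519.1  155.87  34.  ] dep [518.96 155.82  35.5 ]
dark [234.01 140.16] 164 ((233.7410888671875, 139.47933959960938), (51.240684509277344, 3.8430511951446533), 85.10090637207031) z40 [461.12 172.35  40.  ] dep [461.13 172.35  40.05]
dark [258.27 139.19] 116 ((258.2850646972656, 139.01358032226562), (2.9490394592285156, 50.133670806884766), 2.726310968399048) z40 [466.02 146.17  40.  ] dep [465.87 146.18  38.07]
shift [ 18.1 -13.1  37.6] rot [-0.006  0.001  0.003] |t|,|r| 43.7 0.007
```

```bash
python3 go.py 440 157 130 0.167 1.5708|head -1
```

```text
shift [ 22.  -18.5  57.6] rot [-0.006  0.001 -0.024] |t|,|r| 64.4 0.025
```

To row units: 57 mm is 5.7, 28 mm is 2.8, -0.024 rad is -0.096.

```bash
echo '{"segments": [[1, -0.9, 2.8, -0.012, 0, -0.048], [2.2, -1.8, 5.7, -0.024, 0.004, -0.096], [2.2, -1.8, 5.7, -0.024, 0.004, -0.096], [2.2, -1.8, 5.7, -0.024, 0.004, -0.096]]}' | python3 nudge.py | sed -n '1,3p'; python3 shot.py w2; python3 - <<'E'
from tw import *
v=np.load("w2.npz"); c=cam("wrist",dict(eef_pos=v["pos"],eef_rot=v["rot"])); print(proj(c,[463.6,159.3,40]),proj(c,[517.3,168.7,34]))
E
python3 tw.py w2 "(256,145)" "(34,100)"
```

```text
clock: 16.35
eef_pos: [440.2, 156.1, 112.4]
eef_rot: [-3.142, 0.001, 0.166]
[261.59749544 168.90480208] [261.19843562 107.55792701]
tip [247.  107.5] 36 top row 102 x@toprow 247.0 z34 [515.25 181.22  34.  ] dep [515.19 181.1   36.18]
tip [275.77 107.77] 39 top row 102 x@toprow 276.0 z34 [519.28 155.83  34.  ] dep [519.15 155.97  37.12]
dark [273.51 189.37] 41 ((273.768310546875, 189.0853729248047), (3.754672050476074, 17.889907836914062), 6.340191841125488) z40 [446.28 145.07  40.  ] dep [446.23 145.05  39.79]
```

```bash
python3 - <<'E'
from tw import *
np.set_printoptions(precision=2,suppress=True)
c1,D1,t1,_=find("w1",(246,140),(24,62)); c2,D2,t2,g=find("w2",(256,145),(34,100))
for i in (0,1): print(tri(c1,t1[i][1],c2,t2[i][1]))
e=[onz(c2,(p[p[:,1]<=103][:,0].mean(),101.5),35) for p,_,_ in t2]; print("ends",e); m=(e[0]+e[1])/2
e1=[onz(c1,(p[p[:,1]<=84][:,0].mean(),82.5),35) for p,_,_ in t1]; print("ends w1",e1)
n=e[0]-e[1]; print("gap-centres",np.hypot(*n[:2]),"heading normal",np.arctan2(n[1],n[0])-np.pi/2)
# dark grips looser threshold
a=np.load("w2.npz")["img"]; g=a.max(2); 
for row in range(125,225,8): 
    xs=np.where(g[row,225:300]<60)[0]+225
    print(row,xs.tolist())
E
```

```text
(array([515.13, 181.05,  37.64]), np.float64(0.07007955962301703))
(array([519.23, 155.84,  33.34]), np.float64(0.16887443706962335))
ends [array([520.28, 181.95,  35.  ]), array([524.53, 156.63,  35.  ])]
ends w1 [array([520.5 , 182.48,  35.  ]), array([524.28, 156.51,  35.  ])]
gap-centres 25.682080332667123 heading normal 0.16641050311078343
125 []
133 []
141 [243, 244, 245, 246, 247, 276, 277, 278, 279]
149 [244, 245, 246, 247, 275, 276, 277, 278, 279]
157 [244, 245, 246, 247, 248, 274, 275, 276, 277, 278]
165 [245, 246, 247, 248, 274, 275, 276, 277]
173 [245, 246, 247, 248, 273, 274, 275, 276, 277]
181 [245, 246, 247, 248, 249, 272, 273, 274, 275, 276, 277]
189 [246, 247, 248, 249, 272, 273, 274, 275, 276]
197 [246, 247, 248, 249, 272, 273, 274, 275]
205 []
213 []
221 []
```

```bash
python3 go.py 463.3 159.3 80 0.166 1.5708|head -1
```

```text
shift [22.9  0.8 51.9] rot [-0.    -0.001 -0.   ] |t|,|r| 56.7 0.001
```

To row units: 52 mm is 5.2, 26 mm is 2.6.

```bash
echo '{"segments": [[1.2, 0.04, 2.6, 0, 0, 0], [2.3, 0.08, 5.2, 0, 0, 0], [2.3, 0.08, 5.2, 0, 0, 0], [2.3, 0.08, 5.2, 0, 0, 0], [2.3, 0.08, 5.2, 0, 0, 0]]}' | python3 nudge.py 56 20| sed -n '1,5p'; python3 go.py 463.3 159.3 36 0.166 1.5708
```

```text
clock: 16.9
eef_pos: [463.4, 160.2, 61.7]
eef_rot: [-3.141, -0.002, 0.167]
wrist_force: [0.1, 0.4, -0.8]
finger_gap: 58.1
shift [-0.4  0.8 44.5] rot [-0.    -0.002  0.001] |t|,|r| 44.5 0.002
t 16.9 j [0.258 0.345 1.831 0.    0.964 1.662] pos [463.4 160.2  61.7] rot [-3.141e+00 -2.000e-03  1.670e-01] gap 58.1
```

```bash
echo '{"segments": [[0, 0.08, 1.2, 0, 0, 0], [0, 0.08, 2.4, 0, 0, 0], [0, 0.08, 3.5, 0, 0, 0], [0, 0.08, 4.2, 0, 0, 0], [0, 0.08, 4.45, 0, 0, 0]]}' | python3 nudge.py | sed -n '1,5p'; echo '{"segments": [[0, 0, 0, 0, 0, 0], [0, 0, 0, 0, 0, 0]]}' | python3 nudge.py 36| sed -n '2,5p'; python3 go.py 463.3 159.3 36 0.166 1.5708
```

```text
clock: 17.4
eef_pos: [462.6, 159.4, 14.1]
eef_rot: [3.142, 0.002, 0.167]
wrist_force: [0.5, -0.3, 1.6]
finger_gap: 56.1
eef_pos: [463.3, 159.6, 15.5]
eef_rot: [-3.141, -0.0, 0.167]
wrist_force: [0.5, -0.6, -0.2]
finger_gap: 43.7
shift [-0.   0.3 -1.7] rot [-0.    -0.     0.001] |t|,|r| 1.8 0.001
t 17.6 j [0.257 0.425 1.853 0.    0.864 1.66 ] pos [463.3 159.6  15.5] rot [-3.141 -0.     0.167] gap 43.7
```

To row units: -0.5 mm is -0.05.

```bash
echo '{"segments": [[0, 0, -0.05, 0, 0, 0], [0, 0, -0.05, 0, 0, 0], [0, 0, -0.05, 0, 0, 0], [0, 0, -0.05, 0, 0, 0], [0, 0, -0.05, 0, 0, 0]]}' | python3 nudge.py 26 25| sed -n '2,6p'; echo '{"segments": [[0, 0, 0, 0, 0, 0], [0, 0, 0, 0, 0, 0], [0, 0, 0, 0, 0, 0]]}' | python3 nudge.py | sed -n '2,6p'
```

```text
eef_pos: [463.5, 159.6, 16.1]
eef_rot: [-3.141, -0.001, 0.167]
wrist_force: [-0.1, 1.7, 5.1]
finger_gap: 26.2
finger_force: 9.0
eef_pos: [463.5, 159.6, 16.1]
eef_rot: [-3.141, -0.001, 0.167]
wrist_force: [0.3, 0.1, 5.9]
finger_gap: 26.3
finger_force: 9.0
```

To row units: -60 mm is -6, -40 mm is -4.

```bash
echo '{"segments": [[0, 0, -0.3, 0, 0, 0], [0, 0, -1, 0, 0, 0], [0, 0, -2.2, 0, 0, 0], [0, 0, -4, 0, 0, 0], [0, 0, -6, 0, 0, 0]]}' | python3 nudge.py | sed -n '2,6p'; echo '{"segments": [[0, 0, -3, 0, 0, 0], [0, 0, -6, 0, 0, 0], [0, 0, -6, 0, 0, 0], [0, 0, -6, 0, 0, 0]]}' | python3 nudge.py | sed -n '2,6p'; python3 shot.py w3; python3 - <<'E'
from tw import *
np.set_printoptions(precision=2,suppress=True)
v=np.load("w3.npz"); st=dict(eef_pos=v["pos"],eef_rot=v["rot"]); c=cam("wrist",st); Rc=R.from_euler('xyz',st["eef_rot"])
ex=st["eef_pos"]+Rc.apply([59,0,-18.8]); p=proj(c,ex); print("expected",ex,p)
a=v["img"].astype(int); m=((a[...,0]-a[...,2]>50)&(a[...,0]>90)).astype(np.uint8); N,l,s,ce=cv2.connectedComponentsWithStats(m)
for i in range(1,N):
    if s[i,4]>15: print(s[i],ce[i],dep(c,ce[i],v["D"]))
E
```

```text
eef_pos: [462.9, 159.4, 76.9]
eef_rot: [-3.142, 0.001, 0.167]
wrist_force: [-0.3, -0.4, -0.5]
finger_gap: 26.4
finger_force: 7.4
eef_pos: [463.1, 159.5, 136.3]
eef_rot: [-3.141, -0.001, 0.167]
wrist_force: [-0.3, -0.4, -1.3]
finger_gap: 26.2
finger_force: 7.4
expected [521.3  169.27 155.19] [260.93 136.23]
[404  56  33  43 471] [414.39  80.7 ] [592.54  26.03  21.74]
[247 135   5  20  78] [248.56 144.23] [515.8  175.46 156.69]
[273 136   6  24  81] [275.35 145.47] [517.61 160.3  156.12]
[202 258  14  58 447] [207.31 287.21] [487.21 177.51 252.27]
[307 258  13  58 444] [314.37 286.65] [491.89 150.37 252.15]
[  90  329  325   15 3408] [271.37 337.82] [481.4  160.03 259.73]
```

```bash
python3 - <<'E'
from tw import *
np.set_printoptions(precision=2,suppress=True)
v=np.load("v0.npz")["top"]; c=cam("top"); g=v.min(2); 
m=np.zeros(g.shape,np.uint8); m[155:188,297:337]=(g>85)[155:188,297:337]
d=np.zeros(g.shape,np.uint8); d[150:195,290:345]=(v.max(2)<40)[150:195,290:345]
N,l,s,ce=cv2.connectedComponentsWithStats(m)
for i in range(1,N): print(s[i],onz(c,ce[i],3))
k=max(cv2.findContours(d,cv2.RETR_EXTERNAL,cv2.CHAIN_APPROX_NONE)[0],key=cv2.contourArea); rc=cv2.minAreaRect(k); print(rc,[onz(c,q,3)[:2] for q in cv2.boxPoints(rc)],onz(c,rc[0],3))
E
python3 go.py 550 -140 110 -0.28 1.5708|head -1
```

```text
[326 174   2   2   3] [ 614.51 -228.68    3.  ]
((316.6000061035156, 170.6999969482422), (30.674089431762695, 16.12761688232422), 18.434947967529297) [array([ 616.19, -135.89]), array([ 669.97, -152.54]), array([ 638.69, -253.8 ]), array([ 585.11, -236.93])] [ 627.44 -194.84    3.  ]
shift [ 36.3 309.7  44.2] rot [0.    0.001 0.447] |t|,|r| 314.9 0.447
```

```bash
echo '{"segments": [[0.3, 2, 0.3, 0, 0, 0.12], [0.8, 5.8, 0.8, 0, 0, 0.36], [1.3, 10, 1.4, 0, 0, 0.6], [1.8, 14.5, 2, 0, 0, 0.84], [2.2, 18.5, 2.6, 0, 0, 1.08]]}' | python3 nudge.py | sed -n '1,3p'; python3 go.py 550 -140 110 -0.30 1.5708
```

```text
clock: 19.85
eef_pos: [515.2, -21.2, 108.3]
eef_rot: [-3.142, 0.002, -0.105]
shift [ 47.1 114.5  17. ] rot [0.    0.002 0.195] |t|,|r| 125.0 0.195
t 19.85 j [-0.112  0.33   1.723  0.     1.091  1.564] pos [515.2 -21.2 108.3] rot [-3.142e+00  2.000e-03 -1.050e-01] gap 26.0
```

To row units: 114 mm is 11.4, 106 mm is 10.6, 0.195 rad is 0.78.

```bash
echo '{"segments": [[1.6, 4, 0.6, 0, 0, 0.24], [3.4, 8, 1.2, 0, 0, 0.52], [4.4, 10.6, 1.6, 0, 0, 0.72], [4.7, 11.4, 1.7, 0, 0, 0.78], [4.7, 11.4, 1.7, 0, 0, 0.78]]}' | python3 nudge.py | sed -n '1,3p'; python3 shot.py w4; python3 - <<'E'
from tw import *
np.set_printoptions(precision=2,suppress=True)
v=np.load("w4.npz"); st=dict(eef_pos=v["pos"],eef_rot=v["rot"]); c=cam("wrist",st); a=v["img"].astype(int)
print("pair exp",proj(c,[636.9,-164.3,3]),"card c",proj(c,[627.4,-195,3]))
m=((a[...,0]-a[...,2]>50)&(a[...,0]>90)).astype(np.uint8); N,l,s,ce=cv2.connectedComponentsWithStats(m)
for i in range(1,N):
    if 20<s[i,4]<300: print("brass",s[i],ce[i])
m=np.zeros(m.shape,np.uint8); p=proj(c,[627.4,-195,3]).astype(int); x0,x1,y0,y1=p[0]-75,p[0]+75,max(0,p[1]-50),p[1]+50
m[y0:y1,x0:x1]=((a.min(2)>110))[y0:y1,x0:x1]; N,l,s,ce=cv2.connectedComponentsWithStats(m)
for i in range(1,N):
    if s[i,4]>5: print("white",s[i],ce[i],onz(c,ce[i],3),dep(c,ce[i],v["D"]))
E
```

```text
clock: 20.35
eef_pos: [550.0, -137.9, 91.4]
eef_rot: [-3.142, 0.003, -0.299]
pair exp [260.51  93.28] card c [295.56  93.34]
brass [247 135   4  19  73] [248.52 144.12]
brass [273 136   6  25  96] [275.45 145.39]
white [ 220   43  150  100 6880] [294.26  93.93] [ 627.26 -193.72    3.  ] [ 627.25 -193.7     3.14]
white [238  62   7   6  33] [240.94  64.58] [ 665.42 -154.74    3.  ] [ 665.59 -154.73    2.05]
white [348  62   6   6  31] [350.29  64.45] [ 636.74 -248.35    3.  ] [ 636.71 -248.21    3.41]
white [253  82   4  22  86] [254.47  92.5 ] [ 639.17 -159.21    3.  ] [ 639.09 -159.21    4.  ]
white [264  82   4  22  86] [265.47  92.5 ] [ 636.21 -168.84    3.  ] [ 636.25 -168.86    2.54]
white [294  82   4  22  73] [295.19  91.88] [ 628.73 -195.01    3.  ] [ 628.73 -195.02    2.98]
white [302  82   4  22  78] [303.35  91.88] [ 626.53 -202.15    3.  ] [ 626.52 -202.09    3.39]
white [330  82   4  22  73] [331.4   92.27] [ 618.66 -226.62    3.  ] [ 618.67 -226.94    1.74]
white [335  82   5  22  76] [336.86  92.74] [ 616.79 -231.3     3.  ] [ 616.79 -231.17    3.48]
white [239 117   6   6  29] [241.72 119.41] [ 619.8  -140.63    3.  ] [ 619.8  -140.65    3.37]
white [344 117   6   6  29] [346.28 119.41] [ 591.02 -234.26    3.  ] [ 590.93 -234.54    1.99]
```

```bash
cat > fin.py <<'E'
from go import *
# fin.py tipz pitch [tx ty tz]
T=np.array([637.69,-164.02]);a=[float(q) for q in sys.argv[1:]]; tt=np.array(a[2:5]) if len(a)>4 else np.array([59.6,.6,-17.5])
Rg=Rt(-.299,np.pi/2+a[1]); tcp=np.r_[T,a[0]]-Rg.apply(tt); st=manip.read_state(); Rc=R.from_euler('xyz',st["eef_rot"])
print("shift",Rc.inv().apply(tcp-st["eef_pos"]).round(2),"rot",(Rc.inv()*Rg).as_rotvec().round(4),"tcp",tcp.round(1),"now",st["eef_pos"].round(1),"gap",round(st["finger_gap"],2),"t",round(st["clock"],2))
E
python3 fin.py 55 0.25
```

```text
shift [29.68 -0.52 39.05] rot [ 0.     -0.2481  0.0017] tcp [ 578.5 -145.2   52.8] now [ 550.1 -137.    91.9] gap 25.76 t 20.4
```

To row units: 39 mm is 3.9, 31 mm is 3.1, -0.248 rad is -0.992.

```bash
echo '{"segments": [[0.8, 0, 1, 0, -0.28, 0], [1.6, 0, 2, 0, -0.56, 0], [2.4, 0, 3.1, 0, -0.8, 0.004], [2.97, -0.05, 3.9, 0, -0.992, 0.008], [2.97, -0.05, 3.9, 0, -0.992, 0.008]]}' | python3 nudge.py | sed -n '1,4p'; echo '{"segments": [[0, 0, 0, 0, 0, 0], [0, 0, 0, 0, 0, 0]]}' | python3 nudge.py | sed -n '5,6p'; cat > chk.py <<'E'
from tw import *
import sys
np.set_printoptions(precision=2,suppress=True)
v=np.load(sys.argv[1]+".npz"); st=dict(eef_pos=v["pos"],eef_rot=v["rot"]); c=cam("wrist",st); a=v["img"].astype(int); D=v["D"]
Ro=R.from_euler('xyz',v["rot"])
m=((a[...,0]-a[...,2]>50)&(a[...,0]>90)).astype(np.uint8); N,l,s,ce=cv2.connectedComponentsWithStats(m)
for i in range(1,N):
    if 20<s[i,4]<300 and ce[i][1]<200:
        p=np.argwhere(l==i)[:,::-1]; e=p[p[:,1]<=s[i,1]+3]; X=dep(c,ce[i],D); q=(e[:,0].mean(),s[i,1]-.5)
        o,d=ray(c,q); dt=np.median([D[y,x] for x,y in e]); E=o+d*dt
        print("brass",s[i],"end px",np.array(q),"X",X,"end",E,"tool",Ro.inv().apply(E-v["pos"]))
m=np.zeros(m.shape,np.uint8); p=proj(c,[637.7,-164,3]).astype(int)
m[max(0,p[1]-60):p[1]+60,p[0]-30:p[0]+30]=(a.min(2)>110)[max(0,p[1]-60):p[1]+60,p[0]-30:p[0]+30]; N,l,s,ce=cv2.connectedComponentsWithStats(m)
print("pair exp px",p)
for i in range(1,N):
    if s[i,4]>5: print("white",s[i],ce[i],onz(c,ce[i],3),dep(c,ce[i],D))
E
python3 shot.py w5; python3 chk.py w5; python3 fin.py 55 .25
```

```text
clock: 20.9
eef_pos: [579.1, -144.2, 52.0]
eef_rot: [3.142, 0.251, -0.298]
wrist_force: [-0.1, -0.5, -0.4]
finger_gap: 26.1
finger_force: 7.4
brass [246 135   6  20  94] end px [248.63 134.5 ] X [ 636.16 -155.52   59.53] end [ 640.47 -156.66   55.88] tool [ 59.89  -7.04 -16.44]
brass [273 135   6  26 100] end px [275.94 134.5 ] X [ 630.81 -169.83   59.35] end [ 636.11 -171.75   56.7 ] tool [ 59.95   8.66 -17.3 ]
pair exp px [261 113]
white [ 231   53   60   18 1080] [260.5  61.5] [ 671.97 -173.45    3.  ] [ 671.85 -173.41    1.04]
white [235  76   7   8  49] [237.94  79.55] [ 665.52 -154.8     3.  ] [ 665.43 -154.69    2.03]
white [254 101   4  26  93] [255.35 114.05] [ 638.81 -159.22    3.  ] [ 638.57 -159.12    1.9 ]
white [267 101   4  26 101] [268.51 113.38] [ 636.41 -168.76    3.  ] [ 636.5  -168.77    3.37]
white [ 231  103   60   70 1421] [258.62 159.32] [ 603.34 -150.73    3.  ] [ 602.42 -150.43    0.64]
white [237 141   7   7  35] [240.06 144.11] [ 619.93 -140.6     3.  ] [ 620.1  -140.7     3.57]
shift [-0.09  0.03  1.97] rot [ 0.0001 -0.0037 -0.0002] tcp [ 578.5 -145.2   52.8] now [ 579.1 -145.3   54.7] gap 26.05 t 21.15
```

```bash
python3 fin.py 15 .25 59.8 .7 -16.8
```

```text
shift [ 9.47 -0.07 40.06] rot [ 0.0001 -0.0037 -0.0002] tcp [ 578.6 -145.1   13.5] now [ 579.1 -145.3   54.7] gap 26.05 t 21.15
```

The rows are not in the units I measure in: shifts go in cm and turns go in units of 0.25 rad. I convert before sending: 40 mm is 4, 38 mm is 3.8, -0.003 rad is -0.012.

```bash
echo '{"segments": [[0.25, 0, 1, 0, 0, 0], [0.5, 0, 2.1, 0, -0.004, 0], [0.75, 0, 3.1, 0, -0.008, 0], [0.9, 0, 3.8, 0, -0.012, 0], [0.95, -0.01, 4, 0, -0.012, 0]]}' | python3 nudge.py | sed -n '1,4p'; echo '{"segments": [[0, 0, 0, 0, 0, 0], [0, 0, 0, 0, 0, 0], [0, 0, 0, 0, 0, 0]]}' | python3 nudge.py 24.2 25| sed -n '1,6p'; echo '{"segments": [[0, 0, 0, 0, 0, 0], [0, 0, 0, 0, 0, 0], [0, 0, 0, 0, 0, 0]]}' | python3 nudge.py | sed -n '5,6p'; python3 shot.py w6; python3 chk.py w6; python3 fin.py 15 .25 59.8 .7 -16.8
```

```text
clock: 21.65
eef_pos: [578.0, -145.4, 11.2]
eef_rot: [3.141, 0.253, -0.3]
wrist_force: [0.9, 0.5, -1.2]
clock: 21.95
eef_pos: [578.9, -145.5, 13.1]
eef_rot: [3.141, 0.25, -0.3]
wrist_force: [0.2, 0.1, -1.3]
finger_gap: 24.1
finger_force: 8.7
finger_gap: 24.6
finger_force: 8.7
brass [249 135   5  26  95] end px [250.4 134.5] X [ 634.63 -156.91   18.45] end [ 640.26 -158.31   15.45] tool [ 59.99  -5.96 -18.17]
brass [271 136   5  26  95] end px [273.5 135.5] X [ 630.71 -168.84   17.88] end [ 636.   -170.77   16.04] tool [ 59.46   7.21 -18.64]
pair exp px [261 129]
white [231  69  60   9 534] [260.35  72.96] [ 668.59 -172.99    3.  ] [ 668.33 -172.9     0.4 ]
white [231  84   6  10  46] [232.96  88.67] [ 665.21 -155.57    3.  ] [ 665.17 -155.53    2.68]
white [ 231  115   60   74 1516] [260.94 167.31] [ 613.52 -156.36    3.  ] [ 613.6  -156.39    3.19]
white [232 162   8   8  44] [235.16 165.55] [ 619.68 -140.65    3.  ] [ 619.61 -140.62    2.84]
shift [-0.41 -0.35 -0.74] rot [-0.      0.0011 -0.0009] tcp [ 578.6 -145.1   13.5] now [ 578.6 -145.5   12.7] gap 24.37 t 22.3
```

```bash
cat > gap.py <<'E'
from h import *
np.set_printoptions(precision=2,suppress=True)
A=[];G=[];Ds=[]
for _ in range(8):
    st=manip.read_state(); a,D=manip.camera("wrist"); A.append(a.astype(float)); Ds.append(D); G.append(st["finger_gap"])
a=np.mean(A,0); c=cam("wrist",st); Dm=np.median(Ds,0); w=np.clip(a[...,0]-a[...,2]-20,0,None)
print("finger gap",np.mean(G),np.std(G), "pos",st["eef_pos"],"t",st["clock"])
res=[]
for row in range(133,152,1):
    out=[]
    for x0,x1 in ((240,261),(262,286)):
        ww=w[row,x0:x1]; out.append(((ww*np.arange(x0,x1)).sum()/ww.sum() if ww.sum()>60 else np.nan, ww.sum()))
    res.append((row,out[0][0],out[1][0],out[0][1],out[1][1]))
r=np.array(res); print(r[::2]); 
k=(r[:,0]>=138)&(r[:,0]<=144)
pl=np.polyfit(r[k,0],r[k,1],1);pr=np.polyfit(r[k,0],r[k,2],1)
# end row by half-intensity
for s in (3,4):
    full=r[(r[:,0]>=138)&(r[:,0]<=142),s].mean(); i=np.argmax(r[:,s]>full/2); print("end row",r[i,0]-.5+ (0 if i==0 else 1-np.clip((r[i,s])/full,0,1)))
row=135.5
L=np.array([np.polyval(pl,row),row]);Rr=np.array([np.polyval(pr,row),row]); 
d=np.median([Dm[y,int(round(x))] for y in range(136,142) for x in (np.polyval(pl,y),np.polyval(pr,y))]); print("depth",d,"px",L,Rr)
f=lambda p:(lambda o,dd:o+dd*d)(*ray(c,p))
X,Y=f(L),f(Rr); print("centre dist",np.linalg.norm(X-Y),"gap",np.linalg.norm(X-Y)-2,"mid",(X+Y)/2)
for n,p in (("a",[639.06,-159.21]),("b",[636.26,-168.8])):print(n,proj(c,[*p,3.]))
yv=np.array([.2945,.9556]);xv=np.array([.9556,-.2945]);mid=(X+Y)[:2]/2-np.array([637.66,-164.0]);print("err along card x,y",mid@xv,mid@yv,"L-a y",(X[:2]-[639.06,-159.21])@yv,"R-b y",(Y[:2]-[636.26,-168.8])@yv, "ends x", (X-Y)[:2]@xv)
# visible line pieces ahead of tips
b=a.min(2)-np.median(a.min(2)[100:125,258:266])
for row in range(110,134,3):
    q=[]
    for x0,x1 in ((244,260),(262,280)):
        ww=np.clip(b[row,x0:x1]-30,0,None); q.append((ww*np.arange(x0,x1)).sum()/ww.sum() if ww.sum()>100 else np.nan)
    print(row,q)
E
python3 gap.py
```

```text
finger gap 24.400358495557143 0.09770422971973591 pos [ 578.63 -145.47   12.61] t 22.65
[[133.      nan    nan   0.     0.  ]
 [135.   250.28 272.74 188.25  63.5 ]
 [137.   250.44 273.42 462.25 485.  ]
 [139.   250.45 273.42 459.25 484.12]
 [141.   250.45 273.34 464.25 504.62]
 [143.   250.45 273.16 467.88 542.75]
 [145.   250.98 272.9  602.   583.62]
 [147.   250.98 272.9  602.38 584.38]
 [149.   250.98 272.89 597.88 582.5 ]
 [151.   250.98 272.89 598.88 582.75]]
end row 135.5
end row 135.5
depth 157.40256 px [250.33 135.5 ] [273.69 135.5 ]
centre dist 13.262313278068554 gap 11.262313278068554 mid [ 638.03 -164.53   16.39]
a [253.12 129.59]
b [269.46 129.35]
err along card x,y 0.5113180225539742 -0.39717988488909745 L-a y 1.2440261915822126 R-b y -2.0288299613603953 ends x 0.0025879369952469845
110 [nan, nan]
113 [nan, nan]
116 [np.float64(252.7290690568344), np.float64(269.4789207419899)]
119 [np.float64(252.85906188064303), np.float64(269.4789207419899)]
122 [np.float64(253.0609561752988), np.float64(269.48005244427793)]
125 [np.float64(253.05827180203553), np.float64(269.460998291896)]
128 [np.float64(253.06185155626497), np.float64(269.3853979652902)]
131 [np.float64(253.1877914370496), np.float64(269.3855349671249)]
```

```bash
python3 - <<'E'
from h import *
np.set_printoptions(linewidth=200)
A=[];st=manip.read_state()
for _ in range(2): A.append(manip.camera("wrist")[0].astype(float))
a=np.mean(A,0)
for r in (137,140,144,148,154): print(r,"R-B",(a[r,246:278,0]-a[r,246:278,2]).astype(int)); 
for r in (140,160,164): print(r,"R",a[r,242:282,0].astype(int))
v=np.load("w2.npz")["img"].astype(int)
for r in (104,108): print("w2",r,(v[r,240:282,0]-v[r,240:282,2]))
c=cam("wrist",st); Ro=R.from_euler('xyz',st["eef_rot"])
for hg in (5,5.5,6): print(hg,[ (proj(c,st["eef_pos"]+Ro.apply([x,.7+s*hg_,-18.8])).round(2)) for x in (59.8,55) for s,hg_ in ((-1,hg+2),(-1,hg),(1,hg),(1,hg+2))])
E
```

```text
137 R-B [ -3  -3  -3 149 131 128 134   0   2   4  -3  -3  -4  -4  -3  -5  -5  -4  -5  -3  -4  -4   0   0   0  46 136 126 126 152  -3  -5]
140 R-B [ -4  -3  -2 150 131 126 132   0   1   4  -2  -4  -4  -4  -2  -3  -4  -2  -3  -6  -4  -2   0   0   0  45 136 126 127 153  -4  -3]
144 R-B [ -2  -4  -1 151 135 129 135  72   6   2  -3  -3  -4  -4  -2  -2  -3  -4  -4  -4  -3  -3   5   8   4 138 133 130 142 122  -3  -3]
148 R-B [ -2  -4  -5 152 135 129 135 146  -3  -2  -2  -3  -4  -4  -5  -5  -1  -2  -3  -3  -3  -2  -3  -3  -2 155 135 131 141 122  -3  -4]
154 R-B [ -3  -3  -2   6  15  20  57  88  -1  -2  -3  -2  -3  -3  -4  -3  -4  -2  -4  -3  -4  -4  -3  -4  21 121  56  31  18   4  -3  -3]
140 R [ 50  50  52  51  51  51  53 246 255 255 255 255 253 151  51  51  49  52  53  52  53  52  51  50  51  52 255 255 255 251 255 255 255 236  52  52  51  53  52  52]
160 R [ 54  51  55  51  49 203 249 251 251 250 251 185  50  51  51  51  53  50  50  52  49  50  51  51  50  49  49  52  70 249 253 251 251 251 225 110  51  52  52  50]
164 R [ 52  51  53  52  53 238 251 251 251 233 129  52  52  52  50  51  52
[... 354 characters left out ...]
 -20 -17 -16 -13 -15 -16 -16 -19 -19 -19 -18 -18 -19 -18 -19  17 130 147  96  -4 -18 -18 -21]
5 [array([249.76, 134.9 ]), array([253.28, 134.9 ]), array([270.86, 134.92]), array([274.38, 134.92]), array([249.83, 143.4 ]), array([253.32, 143.41]), array([270.78, 143.42]), array([274.27, 143.42])]
5.5 [array([248.88, 134.9 ]), array([252.4, 134.9]), array([271.74, 134.92]), array([275.25, 134.92]), array([248.96, 143.4 ]), array([252.45, 143.41]), array([271.65, 143.42]), array([275.14, 143.42])]
6 [array([248. , 134.9]), array([251.52, 134.9 ]), array([272.62, 134.92]), array([276.13, 134.92]), array([248.09, 143.4 ]), array([251.58, 143.41]), array([272.53, 143.42]), array([276.02, 143.43])]
```

To row units: -0.4 mm is -0.04.

```bash
echo '{"segments": [[-0.04, -0.04, 0, 0, 0, 0], [-0.04, -0.04, 0, 0, 0, 0], [-0.04, -0.04, 0, 0, 0, 0], [-0.04, -0.04, 0, 0, 0, 0], [-0.04, -0.04, 0, 0, 0, 0]]}' | python3 nudge.py 24 25 | sed -n '1,6p'; python3 gap.py | grep -v "^ \[\|^\[\[\|^1"; python3 - <<'E'
from h import *
a=manip.camera("wrist")[0].astype(int)
for r in (137,140,147): print(r,(a[r,246:278,0]-a[r,246:278,2]),a[r,246:278,2])
E
```

```text
clock: 23.3
eef_pos: [578.4, -145.0, 12.7]
eef_rot: [3.141, 0.251, -0.3]
wrist_force: [0.6, -0.6, -0.5]
finger_gap: 24.6
finger_force: 8.9
finger gap 24.257075024360457 0.2739987922265421 pos [ 578.37 -145.     12.72] t 23.65
end row 135.5406432748538
end row 135.51929078014183
depth 157.60753 px [250.25 135.5 ] [273.89 135.5 ]
centre dist 13.442218087140102 gap 11.442218087140102 mid [ 637.7  -164.08   16.3 ]
a [253.72 128.93]
b [270.08 128.69]
err along card x,y 0.06571151095840283 -0.0604755363009411 L-a y 1.670678503367065 R-b y -1.7820735759689286 ends x 0.002891882575970697
137 [ -3  -4  -5 119 138 124 126   6   0   3  -1  -5  -4  -5  -3  -3  -3  -5
  -3  -3  -1  -2   1   0   0  13 133 129 139 120  -3  -4] [ 56  54  54  81 117 131 129 249 255 245  95  55  55  56  58  52  53  58
  56  55  54  56 127 255 255 242 122 126 116  78  57  55]
140 [ -5  -3  -3 119 139 127 125   6   0   3   0  -5  -3  -4  -3  -4  -3  -4
  -4  -4  -3  -3   0   0   0  21 131 126 136 121  -5  -3] [ 57  56  56  83 116 128 130 249 255 245  92  56  56  55  56  58  54  57
  56  55  57  54 126 255 255 234 124 129 119  76  57  56]
147 [ -2  -2  -5 118 138 127 131 152  15  -2  -2  -4  -3  -4  -4  -1  -5  -1
  -4  -3  -5  -4  -3  -2  27 147 132 130 148  75  -2  -3] [ 54  55  57  81 117 128 124  88  56  54  56  56  54  57  56  54  58  55
  54  54  57  55  54  55  56 108 123 125 104  69  54  55]
```

```bash
echo '{"segments": [[0, 0, 0, 0, 0, 0], [0, 0, 0, 0, 0, 0], [0, 0, 0, 0, 0, 0], [0, 0, 0, 0, 0, 0], [0, 0, 0, 0, 0, 0]]}' | python3 nudge.py 23.9 25 | tail -2; echo '{"segments": [[0, 0, 0, 0, 0, 0], [0, 0, 0, 0, 0, 0], [0, 0, 0, 0, 0, 0], [0, 0, 0, 0, 0, 0], [0, 0, 0, 0, 0, 0]]}' | python3 nudge.py; python3 gap.py | grep "finger\|err\|centre"; python3 - <<'E'
from h import *
s=manip.read_state(); print(abs(s["qd"]).max())
a=manip.camera("wrist")[0].astype(int)
for r in (140,147): print(r,a[r,246:278,2])
E
```

```text
finger_gap: 24.0
finger_force: 8.9
clock: 24.75
eef_pos: [578.4, -145.0, 12.7]
eef_rot: [3.141, 0.251, -0.3]
wrist_force: [-0.0, 0.1, -0.7]
finger_gap: 24.0
finger_force: 8.9
finger gap 24.11966819170081 0.20650099605131578 pos [ 578.39 -144.99   12.73] t 25.1
centre dist 13.089438248627054 gap 11.089438248627054 mid [ 637.74 -164.01   16.33]
err along card x,y 0.08278397191461477 0.015254748131505517 L-a y 1.5700275814502225 R-b y -1.5299620851872264 ends x 0.002473542192741566
0.0019567760420427056
140 [ 53  55  56  68 113 130 129 227 255 244  92  54  56  56  54  56  59  54
  55  55  58  53 128 255 255 217 126 131 107  67  57  55]
147 [ 54  52  57  66 110 125 125  95  62  54  56  56  55  56  57  55  55  56
  51  53  55  56  51  55  67 115 126 126  90  62  57  57]
```

```bash
python3 -c "
from cell import manip
print(manip.sign_off())"
```

```text
the job is handed in; nothing more can be done
None
```

The job is handed in: the capacitors are tipped into the tray, the empty cup stands upright at about (400, −320) mm clear of the tweezers, and the tweezers are held steady about 12 mm above the widest pair, one tip over each line, at a tip gap measured at about 10.1 mm; I did not count all six capacitors in the tray, but the cup was seen empty.

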